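Load the last hybridisation bottle into the rotisserie clips

ROBOT

A 7-joint arm with a two-finger parallel gripper is mounted at the origin on the work surface. World frame = base frame: x ahead of the robot, y to its left, z up, the work surface at z = 0. Lengths are in m, angles in rad, forces in N, time in s.
With the tool pointing down it reaches from about 0.4 to 0.875 m from the base axis. Payload 19.3 kg.
Tool frame: the origin (TCP) lies between the finger pads; the fingertips stand bot.tcp_to_tips ahead of it and the grasp point (between the pads) lies 3 mm ahead of it (bot.tcp_to_tips is the distance from the TCP to the fingertips, in m); x points along the fingers, y is the direction in which the jaws open and shut, and the axes are right-handed (so a half turn about x gives the same grasp; the last joint's range is limited). The gripper opens to 85 mm and grips with 20 to 120 N. Pads are 22 mm wide; open, the fingers measure 114 mm over their backs; the gripper's body (76 mm by 85 mm) begins 54 mm behind the grasp point. The pads swing forward as they close: fully open they stand 13 mm farther back than shut.
Start: joints at [1.263, 0.521, -0.036, 1.599, 0.021, 1.021, -0.113], TCP at [0.147, -0.607, 0.253] pointing down, gripper open.
Joint ranges: [-2.91, 2.91], [-0.3, 2.13], [-1.5, 1.42], [0.17, 2.43], [-1.26, 4.41], [0.16, 1.93], [-2.52, 2.52]. Speed limits (rad/s): [1.89, 1.89, 2.39, 2.39, 3.01, 3.01, 3.01].

INTERFACE

Orientations are given as [roll, pitch, yaw] about the fixed x, y, z axes, in that order (R = Rz(yaw) Ry(pitch) Rx(roll)).
In Python, from workcell import bot, eyes gives the robot as it stands. The module is installed in compiled form; this text tells all that it offers.
- The arm moves only by the tool step_arm, never from a script. Its argument "targets" is a list that holds one entry, the list of rows, each a list of 7 numbers: the shift along the tool's x, y, z in cm, then the turn, a rotation vector about the tool's x, y, z in rad, then the opening, from 0 (shut) to 1 (fully open). A call has 1 to 10 rows; each row is the pose to reach, as a shift and turn from the pose measured when the call began, along the tool's axes at that moment; what a row does not reach only later rows make up. A row lasts 1/10 s, in which the tool goes at most 50 mm and 8.59 degrees, less where a joint would pass 70% of its speed; a pose out of reach is approached as far as the arm can. A call with a gripper value outside its range is refused whole. The fingers move at their own pace and stop on an object; "grip_force" is the grip in N (left out, the last holds). Time passes only in rows, so rows that repeat a pose let the fingers close. It gives the time, the measured TCP pose, the force and the opening at its end, in the units of the state.
- bot.observe(): the state, without advancing time (a new reading comes with each control period).
- eyes.grab_frame(name): name is "scene" or "top" or "wrist"; returns the picture (400x640x3 uint8, red, green, blue); there is no depth.
- eyes.get_calibration(name): a dict with "fx", "fy", "cx", "cy" (pixels), "camera_from_world" (4x4, takes a point from world to camera coordinates); the wrist camera has in their place "hand_eye" (4x4, takes a point from camera to tool coordinates, whose origin is the TCP and whose axes are the tool frame's). Camera axes: x right, y down, z forward; pixel columns grow to the right and rows downward; lengths in m; the calibration is good to about 2 mm. A picture is of the moment at which its call begins: read the wrist's pose just before it. get_calibration takes no time and is no camera call.
- bot.job_done(): hands the job in, once; it reports no verdict.
The state is a dict: "clock": time; "qpos": joint angles; "qd": joint speeds; "joint_efforts": joint torques, N m; "position": TCP position; "tool_rot": TCP orientation; "force": force on the tool from outside, world axes, zero at the start; "moment": the same for the moment, N m; "grip_width": finger opening in m.
Only numpy, scipy, OpenCV 4.12 (cv2) and the standard library are available. Lean on these libraries where they do the work, as an engineer would, in place of code of your own. Each camera call takes 0.05 s, during which the arm holds its last target.

TASK

Take the tall capped bottle that stands on the bench and snap it fully home, lying flat, in both spring clips of the rotisserie's empty top place, between the two end discs (cap either way), then let go of it. The free black bottle rest is there to lay the bottle in while you change your hold. The bottle is glass, so do not drop it or knock it over, and leave the other things on the bench where they are.

Things in the scene. Friction and masses are not known exactly. Their poses are not given: they have to be found in the camera images.
- bottle_mid (a point): Centre of the tall bottle to load: clear glass cylinder 35 mm across, 150 mm long overall; the last 20 mm at its +z end is a ribbed grey screw cap 38 mm across; 0.13 to 0.23 kg. It starts standing upright on the bench on its flat base (centre 75 mm up). z axis: along the bottle towards the cap. On the bare bench a lying bottle rolls.
- seat (a point): Where the bottle's centre lies when fully home in the rotisserie's empty top place, 163 mm above the bench. y axis: along the bottle place and the axle; x: across; z: up. A bottle only laid on the clips rests about 25 mm too high; pressed straight down over its middle with 10 to 18 N it spreads the clips and, some 8 mm before the end, snaps down on to black saddles.
- clip_1 (a point): One of two spring clips, 36 mm along +y from the seat (the other: 36 mm along -y); same axes. Each is 12 mm wide (y), with two sprung steel leaves that flare to a mouth 54 mm wide 27 mm above the seat and narrow to a throat 26 mm wide 12 mm above it. The 60 mm between the clips is open for fingers down to 23 mm below the seat.
- rotor: The rotisserie, origin under the centre of its base plate (150 mm x, 250 mm y), same axes as the seat. Fixed; its rotor is locked. Two aluminium end discs 190 mm across on a level axle 108 mm up, inner faces 87 mm either side of the seat along y, rims 40 mm above the seat, so the hand must come from above. The two side places hold bottles whose tops are 37 mm below the seat.
- rest_a_seat (a point): Free black bottle rest (fixed): the centre of a bottle lying in it, 45 mm above the bench. y axis: along the lying bottle; z: up. Two V-shaped supports, 8 mm thick, 52 mm wide (x), stand 47 mm either side along y, their tops about 4 mm below the bottle's axis; between them it is open down to a base plate 6 mm thick.
- rest_b_seat (a point): The other black bottle rest (fixed), same make and axes, taken by an uncapped glass bottle 130 mm long, 35 mm across; its axis lies 45 mm above the bench.
- open_bottle: The uncapped bottle lying in the other rest: 130 mm long along its y axis, 35 mm across; its origin is its centre. Leave it.
- short_bottle_mid (a point): Centre of a shorter capped bottle of the same make, standing upright: 105 mm tall, 35 mm across, cap 38 mm. Leave it.
- reagent_mid (a point): Half-way up a brown glass reagent bottle that stands upright: 68 mm across, 135 mm tall. Leave it.
- tipbox: Pipette tip box, 85 mm (x) by 122 mm (y), 71 mm tall, origin under its centre. Leave it. Near it, outside the working area, stand a fixed rack of tubes (111 mm tall), a pipette stand (235 mm) and, nearer the robot, a flat gel tray (47 mm).
- beaker: Glass beaker 72 mm across, 85 mm tall, origin under its centre. Leave it.
- measuring_cylinder: Glass measuring cylinder standing upright, 210 mm tall, 38 mm across, on a grey foot 72 mm across; origin under its centre. Leave it.

How it is judged:
At the end, for the whole second after the job is handed in: The tall bottle lies still and released in the top clips: its centre within 4 mm of the seat's height, 6 mm across and 14 mm along, its axis within 0.07 rad (4 degrees) of the place's axis, cap either way (z of bottle_mid in the frame of seat between -0.004 and 0.004 m and x of bottle_mid in the frame of seat between -0.006 and 0.006 m and y of bottle_mid in the frame of seat between -0.014 and 0.014 m and angle between the z axis of bottle_mid and the y axis of seat, either way round below 0.07 rad and linear speed of bottle below 0.02 m/s); the robot touches nothing.
It fails at once if one of the other glass bottles (open, short or reagent) is moved by more than 30 mm (distance of any of open_bottle, short_bottle_mid, reagent_mid from where it was at the start of the episode above 0.03 m).
It fails at once if the tip box, the beaker or the measuring cylinder is moved by more than 30 mm (distance of any of tipbox, beaker, measuring_cylinder from where it was at the start of the episode above 0.03 m).
It fails at once if the tall bottle is dropped, thrown or toppled: faster than 0.8 m/s while no finger touches it, outside the clips (linear speed of bottle above 0.8 m/s and contact force between bottle and the fingers below 0.1 N and distance between bottle_mid and seat above 0.03 m).
It also fails if it takes over 61 s, if anything falls off the work surface, if the arm or the gripper's body presses on something with over 40 N, if the wrist force passes 120 N, or if a joint passes its speed limit or range.

## Working session

There is one attempt and no reset: what is moved stays moved. The work goes in short steps, Python scripts to look and compute and a tool call to move; the robot and the scene stay as the last step left them, time stands still between calls to the robot, and variables do not carry over. Pictures are saved under pics/ and viewed, and the job is handed in when it is done.

Besides the shell and the picture viewer there is one more tool, called after "Call:" as name(argument=value, ...), one argument or row to a line, values as JSON. step_arm: Moves the arm, as the interface text tells. Its arguments: {"type":"object","properties":{"targets":{"type":"array","items":{"type":"array","items":{"type":"array","items":{"type":"number"}}}},"grip_force":{"type":"number"}},"required":["targets"]}

```bash
mkdir -p pics
cat > h.py <<'E'
import numpy as np, cv2
from workcell import bot, eyes
from scipy.spatial.transform import Rotation as R
def ray(cal,u,v,T=None):
    d=np.array([(u-cal['cx'])/cal['fx'],(v-cal['cy'])/cal['fy'],1.])
    W=np.linalg.inv(cal['camera_from_world']) if T is None else T
    return W[:3,3],W[:3,:3]@d
def onz(cal,u,v,z,T=None):
    o,d=ray(cal,u,v,T); return o+d*(z-o[2])/d[2]
def proj(cal,p,T=None):
    M=cal['camera_from_world'] if T is None else np.linalg.inv(T)
    q=M[:3,:3]@np.array(p)+M[:3,3]; return np.array([cal['fx']*q[0]/q[2]+cal['cx'],cal['fy']*q[1]/q[2]+cal['cy']])
def save(n,im): cv2.imwrite('pics/'+n+'.png',im[:,:,::-1])
def wristT(s,cal):
    T=np.eye(4);T[:3,:3]=R.from_euler('xyz',s['tool_rot']).as_matrix();T[:3,3]=s['position'];return T@cal['hand_eye']
E
python3 - <<'E'
from h import *
np.set_printoptions(precision=4,suppress=True)
s=bot.observe();print(s, bot.tcp_to_tips)
for n in ['scene','top','wrist']:
    im=eyes.grab_frame(n);save(n+'0',im);c=eyes.get_calibration(n)
    print(n,c)
    if n!='wrist':
        W=np.linalg.inv(c['camera_from_world']);print(W[:3,3])
print(R.from_euler('xyz',s['tool_rot']).as_matrix())
E
```

```text
{'clock': 0.0, 'qpos': array([ 1.2628,  0.522 , -0.0363,  1.6   ,  0.0212,  1.0211, -0.1128]), 'qd': array([-0.0006,  0.0026, -0.0001,  0.    , -0.0003,  0.0008, -0.0002]), 'joint_efforts': array([  0.0005, -92.7125,   1.9802, -36.9933,   0.0179,   0.0081,
         0.    ]), 'position': array([ 0.1471, -0.6071,  0.2528]), 'tool_rot': array([-1.4937,  1.5697,  1.8856]), 'force': array([ 0.3525,  0.497 , -0.7065]), 'moment': array([-0.0187,  0.0246, -0.0044]), 'grip_width': 0.08551874143337747} 0.022
scene {'fx': 398.0617459920883, 'fy': 398.0617459920883, 'cx': 314.7914493786005, 'cy': 200.53311287016115, 'camera_from_world': array([[ 0.5718,  0.8204, -0.0025, -0.3245],
       [ 0.5922, -0.4149, -0.6908, -0.2563],
       [-0.5677,  0.3935, -0.7231,  1.3569],
       [ 0.    ,  0.    ,  0.    ,  1.    ]])}
[ 1.1077 -0.374   0.8033]
top {'fx': 480.1222893822048, 'fy': 480.1222893822048, 'cx': 319.0539486841183, 'cy': 207.2428683605826, 'camera_from_world': array([[-0.0701, -0.9975, -0.0056,  0.018 ],
       [-0.9767,  0.0697, -0.2031,  0.5958],
       [ 0.203 , -0.0088, -0.9791,  1.1572],
       [ 0.    ,  0.    ,  0.    ,  1.    ]])}
[ 0.3482 -0.0134  1.2542]
wrist {'fx': 354.71483547466914, 'fy': 354.71483547466914, 'cx': 321.70369585052197, 'cy': 201.76202960756908, 'hand_eye': array([[ 0.0002, -0.2776,  0.9607, -0.1196],
       [ 1.    ,  0.0007,  0.    ,  0.    ],
       [-0.0007,  0.9607,  0.2776, -0.0708],
       [ 0.    ,  0.    ,  0.    ,  1.    ]])}
[[-0.0003  0.2355 -0.9719]
 [ 0.001  -0.9719 -0.2355]
 [-1.     -0.0011  0.0001]]
```

View pics/scene0.png

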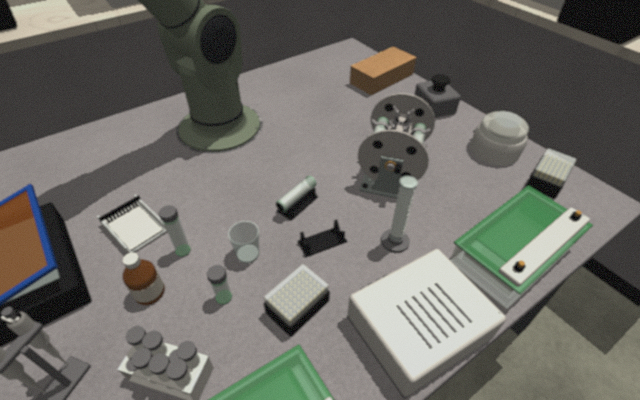

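View pics/top0.png

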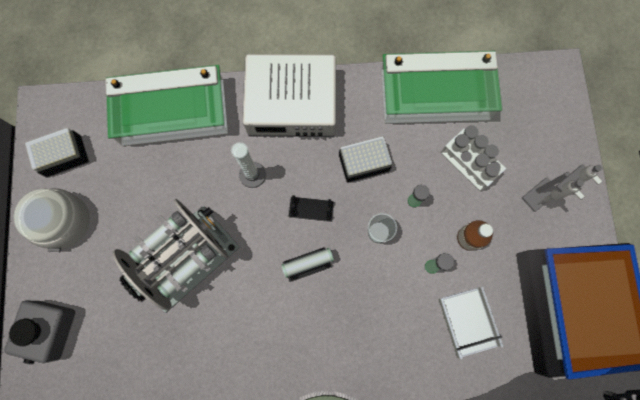

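View pics/wrist0.png

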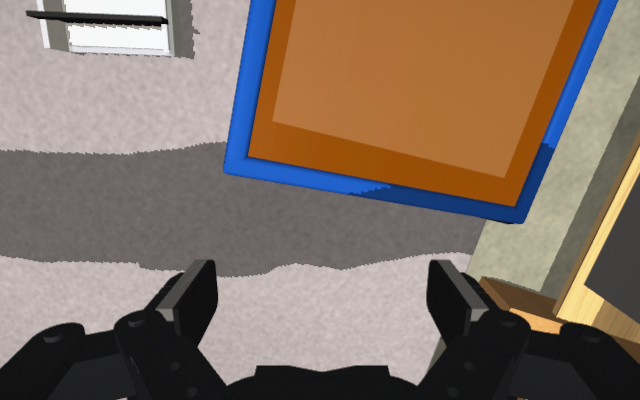

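The scene view shows the tall bottle at about (172,228), the free rest at (322,238), the rotisserie at (398,140), and the short bottle at (218,283). In the top view the tall cap is at (443,263), the free rest at (311,207) and the rotor at (178,255). I'll enlarge the parts I need.

Run:
```python
import cv2
t=cv2.imread('pics/top0.png');s=cv2.imread('pics/scene0.png')
cv2.imwrite('pics/c1.png',cv2.resize(t[190:320,100:260],None,fx=5,fy=4.6,interpolation=cv2.INTER_CUBIC)[:598])
a=cv2.resize(t[180:290,270:350],None,fx=5,fy=5,interpolation=cv2.INTER_CUBIC)
b=cv2.resize(t[180:290,400:480],None,fx=5,fy=5,interpolation=cv2.INTER_CUBIC)
import numpy as np
cv2.imwrite('pics/c2.png',np.hstack([a,b]))
a=cv2.resize(s[180:290,270:350],None,fx=5,fy=5,interpolation=cv2.INTER_CUBIC)
b=cv2.resize(s[180:290,140:220],None,fx=5,fy=5,interpolation=cv2.INTER_CUBIC)
cv2.imwrite('pics/c3.png',np.hstack([a,b]))
cv2.imwrite('pics/c4.png',cv2.resize(s[85:205,345:455],None,fx=5,fy=5,interpolation=cv2.INTER_CUBIC))
```

```text
(no output)
```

View pics/c1.png

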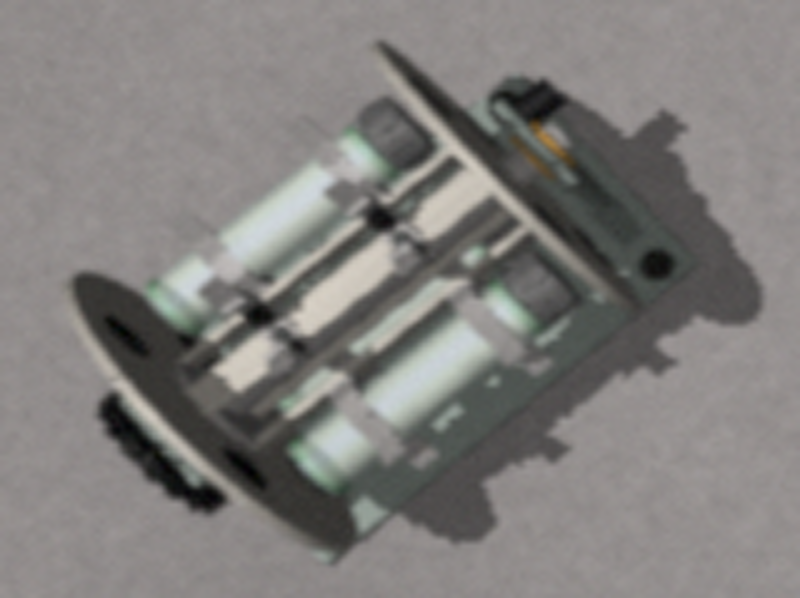

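View pics/c2.png

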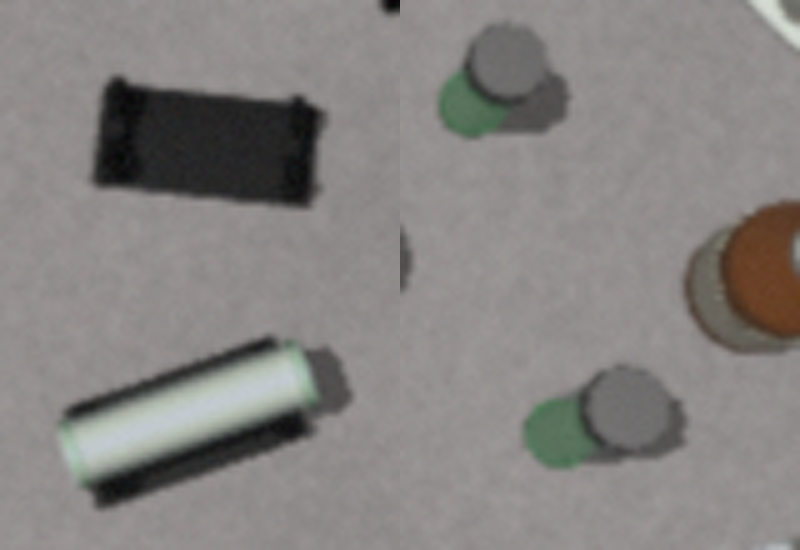

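View pics/c3.png

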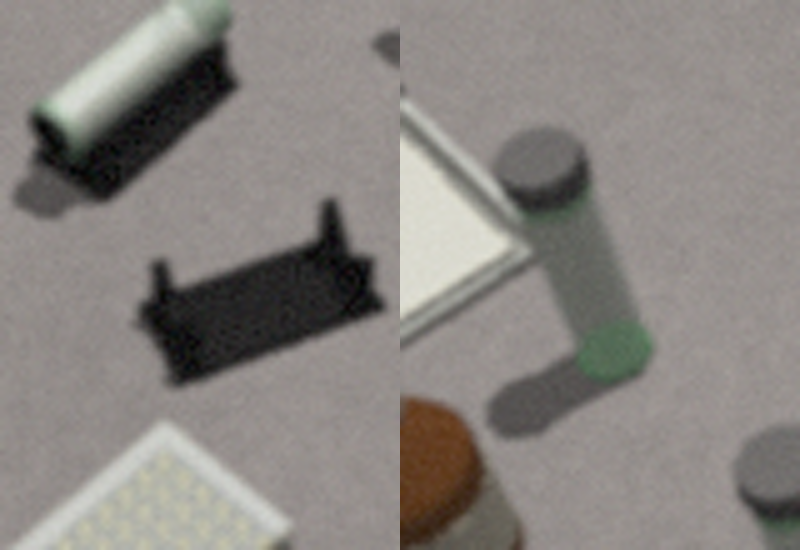

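View pics/c4.png

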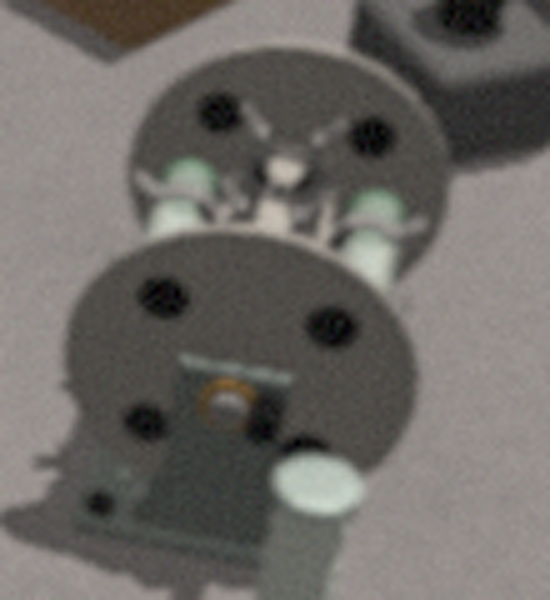

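Run:
```python
from h import *
np.set_printoptions(precision=4,suppress=True)
t=eyes.get_calibration('top');s=eyes.get_calibration('scene')
A=lambda x,y:(400+(x-400)/5,180+y/5)   # c2 right
B=lambda x,y:(270+x/5,180+y/5)       # c2/c3 left
C=lambda x,y:(140+(x-400)/5,180+y/5)   # c3 right
D=lambda x,y:(100+x/5,190+y/4.6)  # c1
print('tall top cap',onz(t,*A(627,408),.15),'base',onz(t,*A(562,432),0))
print('tall scene cap',onz(s,*C(545,160),.15),'base',onz(s,*C(615,350),0))
print('short',onz(t,*A(508,62),.105),onz(t,*A(470,103),0))
print('rest base corners top z=.006', [onz(t,*B(*p),.006)[:2] for p in [(97,185),(310,205),(320,110),(112,85)]])
print('rest scene low corners z=0', [onz(s,*B(*p),0.003)[:2] for p in [(175,385),(383,308)]])
print('rest scene V tips z=.041', [onz(s,*B(*p),0.041)[:2] for p in [(160,262),(330,200)]])
print('openbottle axis top z=.0625', [onz(t,*B(*p),.0625)[:2] for p in [(68,453),(303,372)]])
print('side bottles z=.126: A base, cap; B base,cap')
P=[(175,308),(395,132),(318,468),(540,288)]
q=[onz(t,*D(*p),.12) for p in P];print(q)
print('disc tops z~.2', [onz(t,*D(*p),.11) for p in [(80,280),(345,558),(380,42),(630,308)]])
print('clip dots z=.15',[onz(t,*D(*p),.15)[:2] for p in [(380,215),(258,312),(405,250),(290,348)]])
print('scene discs', [onz(s,345+x/5,85+y/5,.108) for x,y in [(68,340),(417,375),(130,165),(448,170)]])
```

```text
tall top cap [ 0.4296 -0.3032  0.15  ] base [ 0.4307 -0.3074  0.    ]
tall scene cap [ 0.4386 -0.3027  0.15  ] base [ 0.4284 -0.3041  0.    ]
short [ 0.6057 -0.2776  0.105 ] [ 0.6082 -0.279   0.    ]
rest base corners top z=.006 [array([0.5863, 0.0555]), array([ 0.5676, -0.0561]), array([ 0.6184, -0.0652]), array([0.6399, 0.0444])]
rest scene low corners z=0 [array([ 0.6225, -0.0675]), array([0.6435, 0.0452])]
rest scene V tips z=.041 [array([ 0.5801, -0.047 ]), array([0.5959, 0.0458])]
openbottle axis top z=.0625 [array([0.4422, 0.0744]), array([ 0.4739, -0.0443])]
side bottles z=.126: A base, cap; B base,cap
[array([0.4945, 0.4194, 0.12  ]), array([0.5793, 0.3144, 0.12  ]), array([0.4084, 0.3521, 0.12  ]), array([0.4926, 0.2466, 0.12  ])]
disc tops z~.2 [array([0.5136, 0.4688, 0.11  ]), array([0.363 , 0.3429, 0.11  ]), array([0.6306, 0.324 , 0.11  ]), array([0.4804, 0.2062, 0.11  ])]
clip dots z=.15 [array([0.531 , 0.3131]), array([0.4859, 0.3697]), array([0.5124, 0.3017]), array([0.4669, 0.355 ])]
scene discs [array([0.4834, 0.2046, 0.108 ]), array([0.6131, 0.3387, 0.108 ]), array([0.377 , 0.3394, 0.108 ]), array([0.4905, 0.492 , 0.108 ])]
```

Call:
step_arm(
  targets=[
    [[-8,-9,-28,0,0.3,0.2,1],[-8,-9,-28,0,0.3,0.2,1],[-8,-9,-28,0,0.3,0.2,1],[-8,-9,-28,0,0.3,0.2,1],[-8,-9,-28,0,0.3,0.2,1],[-8,-9,-28,0,0.3,0.2,1],[-8,-9,-28,0,0.3,0.2,1],[-8,-9,-28,0,0.3,0.2,1],[-8,-9,-28,0,0.3,0.2,1]],
  ],
)

```text
clock: 1.05
position: [0.3971, -0.4544, 0.3324]
tool_rot: [2.556, 1.212, -0.349]
force: [-0.3, -1.0, 0.3]
grip_width: 0.0852
```

Run:
```python
from h import *
import json
np.set_printoptions(precision=4,suppress=True)
s=bot.observe();print(s['clock'],s['qpos'],s['position'],s['tool_rot'],s['qd'])
print(R.from_euler('xyz',s['tool_rot']).as_matrix())
d=[([1.2628,0.522,-0.0363,1.6,0.0212,1.0211,-0.1128],[0.1471,-0.6071,0.2528],[-1.4937,1.5697,1.8856]),(list(s['qpos']),list(s['position']),list(s['tool_rot']))]
json.dump([[list(map(float,a)) for a in x] for x in d],open('d.json','w'))
from scipy.optimize import least_squares
def fk(q,p,sg):
    h,L1,L2,Lt,o1,o7,e1,e2=p
    T=np.array([0,0,h]);M=R.from_euler('z',sg[0]*q[0]+o1)
    M=M*R.from_euler('y',q[1]);M=M*R.from_euler('z',sg[1]*q[2]);T=T+M.apply([e1,0,L1])
    M=M*R.from_euler('y',q[3]);M=M*R.from_euler('z',sg[2]*q[4]);T=T+M.apply([e2,0,L2])
    M=M*R.from_euler('y',q[5]);M=M*R.from_euler('z',sg[3]*q[6]+o7);T=T+M.apply([0,0,Lt])
    # tool x = flange z
    Rt=M.as_matrix()@np.array([[0,1,0],[0,0,1],[1,0,0]],float)
    return T,Rt
best=[]
import itertools
for sg in itertools.product([1,-1],repeat=4):
  for o1 in (0,np.pi/2,-np.pi/2,np.pi):
   for o7 in (0,np.pi/2,-np.pi/2,np.pi):
    def f(p):
        out=[]
        for q,x,r in d:
            T,Rt=fk(q,p,sg);out+=list((T-x)*3)+list((R.from_matrix(Rt).inv()*R.from_euler('xyz',r)).as_rotvec())
        return out+list(np.array([p[6],p[7]])*.05)
    r=least_squares(f,[.35,.5,.44,.3,o1,o7,0,0]);best.append((r.cost,sg,r.x))
best.sort(key=lambda b:b[0])
for b in best[:4]:print(b)
```

```text
1.05 [ 1.0117  0.2834 -0.2165  1.8113 -0.1462  0.7355 -0.4278] [ 0.3971 -0.4544  0.3324] [ 2.5555  1.2116 -0.3493] [ 0.0189  0.0012  0.0046  0.0016 -0.0002  0.0013  0.    ]
[[ 0.3303  0.2014 -0.9221]
 [-0.1203 -0.96   -0.2528]
 [-0.9362  0.1944 -0.2929]]
(np.float64(0.0005044752255782464), (-1, -1, -1, -1), array([ 0.1399,  0.7459,  0.3783,  0.4933, -0.0849,  3.0595, -0.1411,
       -0.1022]))
(np.float64(0.0005044752255782478), (-1, -1, -1, -1), array([ 0.1399,  0.7459,  0.3783,  0.4933, -0.0849,  3.0595, -0.1411,
       -0.1022]))
(np.float64(0.0005044752255782485), (-1, -1, -1, -1), array([ 0.1399,  0.7459,  0.3783,  0.4933, -0.0849, -3.2237, -0.1411,
       -0.1022]))
(np.float64(0.0005044752255782495), (-1, -1, -1, -1), array([ 0.1399,  0.7459,  0.3783,  0.4933, -0.0849, -3.2237, -0.1411,
       -0.1022]))
```

```bash
cat > kin.py <<'E'
from h import *
import json
def rots(q):
    M=[];m=R.identity()
    for i,a in enumerate(q):
        m=m*R.from_euler('z' if i%2==0 else 'y',-a if i%2==0 else a);M.append(m)
    return M
PERM=np.array([[0,1,0],[0,0,1],[1,0,0]],float)
def toolR(q,o7=np.pi):
    return (rots(q)[-1]*R.from_euler('z',o7)).as_matrix()@PERM
def A(q):
    M=rots(q)
    # offsets: h (z), after j2 frame3 [x,y,z], after j4 frame 5 [x? y z], tool z
    c=[np.array([[0],[0],[1.]])]
    c.append(M[1].as_matrix()) ; c.append(M[3].as_matrix()); c.append(M[5].as_matrix())
    return np.hstack(c)
E
python3 - <<'E'
from kin import *
np.set_printoptions(precision=4,suppress=True)
d=json.load(open('d.json'))
for q,x,r in d: print((R.from_matrix(toolR(q)).inv()*R.from_euler('xyz',r)).as_rotvec())
a=np.vstack([A(q) for q,_,_ in d]);b=np.hstack([x for _,x,_ in d])
p=np.linalg.lstsq(a,b,rcond=1e-3)[0];print(p,a@p-b)
# only h,L1,L2,Lt
k=[0,3,6,9];p=np.linalg.lstsq(a[:,k],b,rcond=None)[0];print(p,a[:,k]@p-b)
E
```

```text
[0.0001 0.     0.    ]
[-0. -0.  0.]
[ 0.1542 -0.1525 -0.0946  0.3183 -0.254   0.0218  0.3572 -0.1611  0.0089
  0.283 ] [0. 0. 0. 0. 0. 0.]
[0.2018 0.5373 0.4357 0.1843] [ 0.0615  0.0034  0.0025  0.0156  0.0413 -0.0025]
```

```bash
cat >> h.py <<'E'
def delta(pos,Rt):
    s=bot.observe();M=R.from_euler('xyz',s['tool_rot']).as_matrix()
    d=M.T@(np.array(pos)-s['position'])*100
    w=R.from_matrix(M.T@np.array(Rt)).as_rotvec()
    n=max(np.linalg.norm(d)/5,np.degrees(np.linalg.norm(w))/8.59)
    print('delta cm',np.round(d,2),'rot',np.round(w,3),'min rows %.1f'%n)
def Rdown(zyaw,tilt=0):
    # tool x down, z horizontal at yaw; 
    z=np.array([np.cos(zyaw),np.sin(zyaw),0]);x=np.array([0,0,-1.]);y=np.cross(z,x)
    return np.column_stack([x,y,z])
E
python3 - <<'E'
from h import *
np.set_printoptions(precision=4,suppress=True)
delta([.56,.05,.36],Rdown(np.arctan2(-.984,-.177)))
E
```

```text
delta cm [ -3.27 -44.6  -28.58] rot [-1.143 -0.15  -0.349] min rows 10.6
```

Call:
step_arm(
  targets=[
    [[-3.3,-44.6,-28.6,-1.143,-0.15,-0.349,1],[-3.3,-44.6,-28.6,-1.143,-0.15,-0.349,1],[-3.3,-44.6,-28.6,-1.143,-0.15,-0.349,1],[-3.3,-44.6,-28.6,-1.143,-0.15,-0.349,1],[-3.3,-44.6,-28.6,-1.143,-0.15,-0.349,1],[-3.3,-44.6,-28.6,-1.143,-0.15,-0.349,1],[-3.3,-44.6,-28.6,-1.143,-0.15,-0.349,1],[-3.3,-44.6,-28.6,-1.143,-0.15,-0.349,1],[-3.3,-44.6,-28.6,-1.143,-0.15,-0.349,1],[-3.3,-44.6,-28.6,-1.143,-0.15,-0.349,1]],
  ],
)

```text
clock: 2.05
position: [0.5512, 0.0216, 0.3583]
tool_rot: [-1.636, 1.569, 2.897]
force: [0.8, -1.2, 0.6]
grip_width: 0.0854
```

Call:
step_arm(
  targets=[
    [[0,0,0,0,0,0,1],[0,0,0,0,0,0,1]],
  ],
)

```text
clock: 2.25
position: [0.5513, 0.0211, 0.3575]
tool_rot: [-1.607, 1.568, 2.925]
force: [0.5, -1.5, 0.2]
grip_width: 0.085
```

```bash
cat > look.py <<'E'
from kin import *
import sys
np.set_printoptions(precision=4,suppress=True)
n=sys.argv[1]
s=bot.observe();im=eyes.grab_frame('wrist');save(n,im)
d=json.load(open('d.json'));d.append([list(map(float,s[k])) for k in('qpos','position','tool_rot')]);json.dump(d,open('d.json','w'))
c=eyes.get_calibration('wrist');T=wristT(s,c);np.save(n+'.npy',T)
print(s['clock'],s['qpos'],s['position']);print(R.from_euler('xyz',s['tool_rot']).as_matrix())
a=np.vstack([A(q) for q,_,_ in d]);b=np.hstack([x for _,x,_ in d])
p,_,rk,sv=np.linalg.lstsq(a,b,rcond=1e-3);print(p,np.abs(a@p-b).max(),rk,sv)
E
python3 look.py w1; python3 -c "
from h import *
delta([.48,.35,.36],Rdown(np.arctan2(-.775,.63)))"
```

```text
2.25 [ 0.2972  0.356  -0.5924  1.6336  0.2074  1.2184 -0.5187] [0.5513 0.0211 0.3575]
[[-0.0028  0.9838 -0.1792]
 [ 0.0006 -0.1792 -0.9838]
 [-1.     -0.0029 -0.0001]]
[ 0.2555 -0.0301 -0.0053  0.5251 -0.0601  0.0673  0.3221 -0.0792 -0.121
  0.3566] 5.662137425588298e-15 9 [3.4491 2.9779 2.9663 0.4214 0.3658 0.2693 0.2134 0.0758 0.0448]
delta cm [ -0.22 -12.97 -31.17] rot [-0.864 -0.001  0.003] min rows 6.8
```

View pics/w1.png

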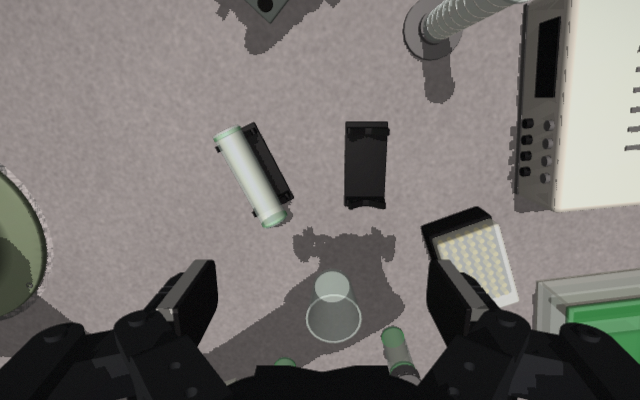

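The wrist view shows the free rest squarely, its supports at about (368,130) and (366,204). The beaker is at (333,305). Next I move over the rotisserie.

Call:
step_arm(
  targets=[
    [[-0.2,-13,-31.2,-0.864,0,0,1],[-0.2,-13,-31.2,-0.864,0,0,1],[-0.2,-13,-31.2,-0.864,0,0,1],[-0.2,-13,-31.2,-0.864,0,0,1],[-0.2,-13,-31.2,-0.864,0,0,1],[-0.2,-13,-31.2,-0.864,0,0,1],[-0.2,-13,-31.2,-0.864,0,0,1],[-0.2,-13,-31.2,-0.864,0,0,1],[-0.2,-13,-31.2,-0.864,0,0,1],[-0.2,-13,-31.2,-0.864,0,0,1]],
  ],
)

```text
clock: 3.3
position: [0.481, 0.3481, 0.3596]
tool_rot: [-1.827, 1.568, -2.719]
force: [0.6, -0.2, 0.2]
grip_width: 0.0856
```

```bash
python3 look.py w2
python3 - <<'E'
import cv2
a=cv2.imread('pics/w1.png')[105:235,295:435]
cv2.imwrite('pics/w1c.png',cv2.resize(a,None,fx=4.5,fy=4.5,interpolation=cv2.INTER_CUBIC))
E
```

```text
3.3 [-0.164   0.4855 -0.8364  1.5144  0.3656  1.3075 -0.3604] [0.481  0.3481 0.3596]
[[-0.0024  0.7783  0.6279]
 [-0.0011  0.6279 -0.7783]
 [-1.     -0.0025 -0.0007]]
[ 0.3201 -0.0001 -0.0212  0.5295 -0.0004 -0.0378  0.4208  0.0001 -0.0002
  0.3057] 1.2225856064550233e-05 10 [3.9767 3.4223 3.4015 0.6381 0.5282 0.3895 0.216  0.1171 0.0598 0.042 ]
```

View pics/w2.png

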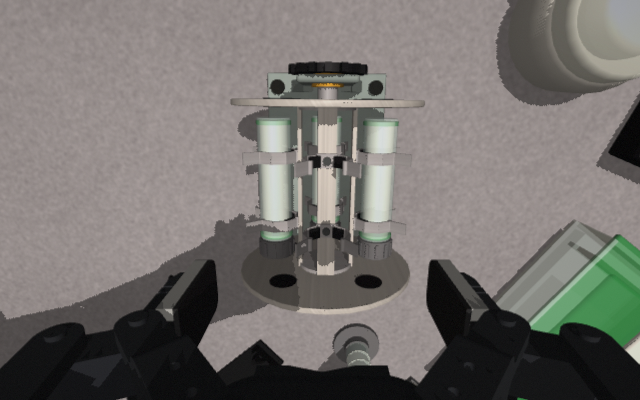

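View pics/w1c.png

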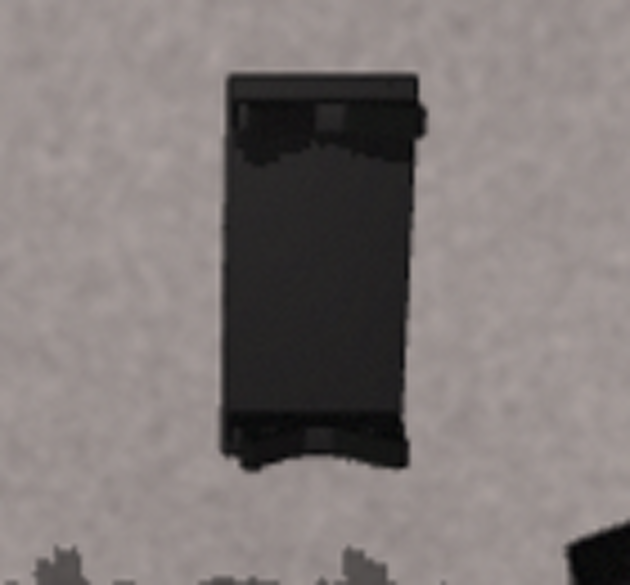

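Run:
```python
from kin import *
import cv2
np.set_printoptions(precision=4,suppress=True)
c=eyes.get_calibration('wrist');T=np.load('w1.npy')
g=lambda x,y:(295+x/4.5,105+y/4.5)
cs=[onz(c,*g(*p),.006,T) for p in [(229,75),(418,75),(402,412),(222,455)]]
print('base corners',cs, np.linalg.norm(cs[1]-cs[0]),np.linalg.norm(cs[3]-cs[0]))
for z in (.015,.02,.025):
    v=[onz(c,*g(*p),z,T) for p in [(330,117),(321,437)]];d=v[0]-v[1];print('V',z,v,'mid',(v[0]+v[1])/2,np.linalg.norm(d),np.degrees(np.arctan2(d[1],d[0])))
T=np.load('w2.npy')
for z in (.125,.135,.145):
    v=[onz(c,*p,z,T) for p in [(327,161),(326,232)]];d=v[0]-v[1];print('clip',z,(v[0]+v[1])/2,np.linalg.norm(d),np.degrees(np.arctan2(d[1],d[0])))
# side bottles: edges
im=cv2.imread('pics/w2.png')
for nm,uv in {'L':[(276,120),(276,257)],'R':[(381,120),(375,257)]}.items():
    print(nm,[onz(c,*p,.11,T) for p in uv])
cv2.imwrite('pics/w2c.png',cv2.resize(im[85:310,225:430],None,fx=2.6,fy=2.6,interpolation=cv2.INTER_CUBIC))
```

```text
base corners [array([0.589 , 0.0578, 0.006 ]), array([0.6426, 0.0481, 0.006 ]), array([ 0.625, -0.051,  0.006]), array([ 0.5686, -0.0548,  0.006 ])] 0.05446098687962234 0.11443473880091243
V 0.015 [array([0.615 , 0.0418, 0.015 ]), array([ 0.5988, -0.0517,  0.015 ])] mid [ 0.6069 -0.005   0.015 ] 0.09487629835831403 80.16339126295941
V 0.02 [array([0.6145, 0.0423, 0.02  ]), array([ 0.5984, -0.0502,  0.02  ])] mid [ 0.6064 -0.0039  0.02  ] 0.0938497288639326 80.16339126295942
V 0.025 [array([0.6139, 0.0428, 0.025 ]), array([ 0.5981, -0.0486,  0.025 ])] mid [ 0.606  -0.0029  0.025 ] 0.09282315936955118 80.16339126295937
clip 0.125 [0.5017 0.3299 0.125 ] 0.0761820503659624 128.36976572938866
clip 0.135 [0.4999 0.332  0.135 ] 0.07403158327819723 128.3697657293887
clip 0.145 [0.4981 0.3341 0.145 ] 0.07188111619043197 128.36976572938866
L [array([0.413 , 0.3579, 0.11  ]), array([0.5041, 0.2365, 0.11  ])]
R [array([0.4959, 0.4249, 0.11  ]), array([0.5913, 0.3072, 0.11  ])]
```

View pics/w2c.png

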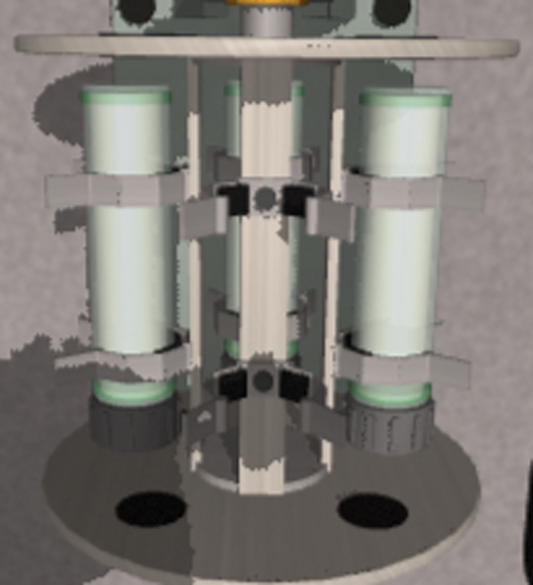

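```bash
cat > ik.py <<'E'
from kin import *
from scipy.optimize import least_squares
P=np.array([.3201,0,-.0212,.5295,0,-.0378,.4208,0,0,.3057])
lo=np.array([-2.91,-.3,-1.5,.17,-1.26,.16,-2.52])+.05;hi=np.array([2.91,2.13,1.42,2.43,4.41,1.93,2.52])-.05
rng=np.random.default_rng(0)
def fk(q): return A(q)@P,toolR(q)
def pts(q):
    M=rots(q);sh=np.array([0,0,P[0]]);el=sh+M[1].apply(P[1:4]);wr=el+M[3].apply(P[4:7]);return el,wr
def ik(pos,Rt,seeds):
    best=None
    for s in seeds:
        def f(q):
            T,M=fk(q);return np.r_[(T-pos)*5,R.from_matrix(M.T@Rt).as_rotvec(),.002*(q-s)]
        r=least_squares(f,np.clip(s,lo+.01,hi-.01),bounds=(lo,hi))
        T,M=fk(r.x);e=np.linalg.norm(T-pos),np.linalg.norm(R.from_matrix(M.T@Rt).as_rotvec())
        k=e[0]*5+e[1]
        if best is None or k<best[0]-1e-3: best=(k,r.x,e)
    return best
def Rside(yaw,th,camup):
    x=np.array([np.cos(yaw)*np.cos(th),np.sin(yaw)*np.cos(th),-np.sin(th)])
    h=np.array([-np.sin(yaw),np.cos(yaw),0])
    y=-h if camup else h   # camup: y=d rotated -90
    return np.column_stack([x,y,np.cross(x,y)])
E
python3 - <<'E'
from ik import *
np.set_printoptions(precision=3,suppress=True)
seeds=[rng.uniform(lo,hi) for _ in range(14)]+[np.array([-.16,.49,-.84,1.5,.37,1.3,-.36])]
b=np.array([.431,-.304,.08])
for cam in (1,0):
  for yaw in range(-180,180,30):
    for th in (0,30):
      Rt=Rside(np.radians(yaw),np.radians(th),cam)
      pos=b-.003*Rt[:,0]
      r=ik(pos,Rt,seeds)
      if r[0]<.03: print(cam,yaw,th,'%.3f'%r[0],r[1],'wrist',pts(r[1])[1])
E
```

```text
1 -180 30 0.000 [-0.003  1.264  0.679  1.307 -0.138  1.665  2.224] wrist [ 0.698 -0.304  0.234]
1 -150 0 0.000 [-0.237  1.484  0.682  1.353  0.276  1.666  2.309] wrist [ 0.698 -0.15   0.08 ]
1 -150 30 0.000 [-0.213  1.181  0.651  1.562  0.126  1.297  2.343] wrist [ 0.663 -0.17   0.234]
1 -120 0 0.000 [-0.497  1.446  0.678  1.729  0.537  1.186  2.136] wrist [ 0.585 -0.037  0.08 ]
1 -120 30 0.000 [-0.399  1.095  0.626  1.888  0.478  0.86   2.273] wrist [ 0.565 -0.072  0.234]
1 -90 0 0.000 [-0.702  1.504  0.665  2.104  1.084  0.789  1.557] wrist [0.431 0.005 0.08 ]
1 -90 30 0.000 [-0.485  1.041  0.575  2.233  1.379  0.558  1.622] wrist [ 0.431 -0.037  0.234]
1 -60 0 0.013 [-0.03   1.374 -0.05   2.38   1.945  1.88   1.028] wrist [ 0.279 -0.036  0.078]
1 0 0 0.000 [ 1.155  1.302 -0.152  2.291  4.24   1.644  2.036] wrist [ 0.122 -0.304  0.08 ]
1 0 30 0.000 [ 1.949  1.629 -1.45   2.374  2.358  0.632 -2.356] wrist [ 0.164 -0.304  0.234]
1 30 0 0.000 [ 1.546  1.299 -0.55   1.932 -1.21   1.059  1.429] wrist [ 0.164 -0.458  0.08 ]
1 30 30 0.000 [ 1.943  1.58  -1.45   2.049  0.938  0.574 -0.741]
[... 1587 characters left out ...]
1.059 -1.712] wrist [ 0.164 -0.458  0.08 ]
0 30 30 0.000 [ 1.46   0.969 -0.581  2.07  -1.21   0.622 -1.945] wrist [ 0.199 -0.438  0.234]
0 60 0 0.000 [ 0.879  1.289  0.224  1.58  -1.21   1.875 -1.748] wrist [ 0.277 -0.571  0.08 ]
0 60 30 0.000 [ 0.662  1.055  0.463  1.765 -1.21   1.549 -1.774] wrist [ 0.297 -0.536  0.234]
0 90 0 0.000 [ 1.067  1.376 -0.362  1.194 -0.566  1.88  -2.178] wrist [ 0.431 -0.613  0.08 ]
0 90 30 0.000 [ 0.545  1.164  0.53   1.459 -0.923  1.771 -1.691] wrist [ 0.431 -0.571  0.234]
0 120 30 0.000 [ 1.128  1.339 -0.975  1.188  0.292  1.834 -2.423] wrist [ 0.565 -0.536  0.234]
0 150 30 0.000 [ 0.634  1.18  -0.257  1.152  0.133  1.88  -1.731] wrist [ 0.663 -0.438  0.234]
```

Run:
```python
from h import *
np.set_printoptions(precision=3,suppress=True)
t=eyes.get_calibration('top');s=eyes.get_calibration('scene')
print('reagent base',onz(t,464,237,0),'captop',onz(t,486,230,.135))
print('reagent scene base', onz(s,149,289,0))
for z in (0,.05,.1,.15): print('box corners z',z,[onz(t,*p,z)[:2] for p in [(548,250),(569,376),(638,245)]],'scene',[onz(s,*p,z)[:2] for p in [(32,188),(74,255)]])
print('stand base/top',onz(t,535,205,0),onz(t,597,173,.235),onz(t,567,190,.1))
print('gel tray',[onz(t,*p,.03)[:2] for p in [(442,297),(485,289),(500,347),(455,357)]])
print('rack',[onz(t,*p,.1)[:2] for p in [(472,130),(503,165),(482,187),(445,152)]])
```

```text
reagent base [ 0.501 -0.399  0.   ] captop [ 0.498 -0.411  0.135]
reagent scene base [ 0.489 -0.411  0.   ]
box corners z 0 [array([ 0.452, -0.613]), array([ 0.138, -0.613]), array([ 0.448, -0.85 ])] scene [array([-0.032, -0.576]), array([ 0.288, -0.531])]
box corners z 0.05 [array([ 0.448, -0.589]), array([ 0.146, -0.589]), array([ 0.444, -0.816])] scene [array([ 0.039, -0.564]), array([ 0.339, -0.521])]
box corners z 0.1 [array([ 0.444, -0.565]), array([ 0.155, -0.565]), array([ 0.44 , -0.783])] scene [array([ 0.11 , -0.551]), array([ 0.39 , -0.512])]
box corners z 0.15 [array([ 0.439, -0.541]), array([ 0.163, -0.541]), array([ 0.436, -0.75 ])] scene [array([ 0.181, -0.539]), array([ 0.441, -0.502])]
stand base/top [ 0.573 -0.599  0.   ] [ 0.593 -0.636  0.235] [ 0.587 -0.637  0.1  ]
gel tray [array([ 0.351, -0.315]), array([ 0.363, -0.425]), array([ 0.221, -0.442]), array([ 0.206, -0.329])]
rack [array([ 0.759, -0.424]), array([ 0.662, -0.489]), array([ 0.61 , -0.429]), array([ 0.706, -0.349])]
```

Run:
```python
from ik import *
np.set_printoptions(precision=3,suppress=True)
q0=bot.observe()['qpos']
b=np.array([.431,-.304,.09])
def path(q,wps,n=12,verbose=True):
    T,M=fk(q)
    for pos,Rt in wps:
        w=R.from_matrix(M.T@Rt).as_rotvec();T0=T;M0=M
        for k in range(1,n+1):
            r=ik(T0+(pos-T0)*k/n,M0@R.from_rotvec(w*k/n).as_matrix(),[q])
            q=r[1]
            if r[0]>.02: print('  fail at',k,r[0],r[2])
        T,M=pos,Rt
        print(' q',q,'wrist',pts(q)[1],'err %.3f'%r[0])
    return q
for yaw in (45,55,65,75):
  th=np.radians(33);Rt=Rside(np.radians(yaw),th,1)
  g=b-.003*Rt[:,0]
  print(yaw)
  zy=np.radians(yaw)+np.pi
  q=path(q0,[([.40,-.35,.36],Rdown(zy)),(g-.13*Rt[:,0]+[0,0,.15],Rt),(g-.12*Rt[:,0],Rt),(g,Rt),(g+[0,0,.12],Rt)])
  # lay: rotate so that cap->direction yaw rest. tool z=-cap ; tool tilt
  a=np.radians(80.16)
  Rl=Rside(a,th,1); 
  up=np.array([0,0,1.]);d=np.array([np.cos(a),np.sin(a),0])
  rot=R.from_rotvec(np.cross(up,d)*np.pi/2).as_matrix()
  Rl=rot@Rl
  rest=np.array([.606,-.004,.045])+d*.015-.003*Rl[:,0]
  print(Rl)
  q=path(q,[(rest+[0,0,.15],Rl),(rest,Rl)],20)
```

```text
45
 q [ 0.806  0.279 -0.252  1.693  0.074  1.179 -0.25 ] wrist [ 0.4   -0.35   0.666] err 0.000
 q [ 1.457  0.585 -0.401  1.754 -0.75   1.302  0.678] wrist [ 0.171 -0.564  0.479] err 0.000
 q [ 1.438  0.821 -0.396  1.823 -0.746  1.069  0.87 ] wrist [ 0.177 -0.558  0.323] err 0.000
 q [ 1.337  0.926 -0.48   1.915 -0.862  0.819  0.95 ] wrist [ 0.248 -0.487  0.258] err 0.000
 q [ 1.34   0.702 -0.485  1.916 -0.855  0.974  0.784] wrist [ 0.248 -0.487  0.378] err 0.000
[[-0.093  0.985 -0.143]
 [-0.537 -0.171 -0.826]
 [-0.839  0.     0.545]]
 q [-0.458  0.702  0.156  1.59   0.433  1.184 -0.729] wrist [0.637 0.176 0.454] err 0.000
 q [-0.457  0.914  0.154  1.629  0.46   0.958 -0.851] wrist [0.637 0.176 0.304] err 0.000
55
 q [ 0.827  0.281 -0.279  1.692  0.083  1.18  -0.084] wrist [ 0.4   -0.35   0.666] err 0.000
 q [ 1.403  0.667 -0.421  1.601 -0.641  1.427  0.662] wrist [ 0.22  -0.605  0.479] err 0.000
 q [ 1.383  0.878 -0.405  1.672 -0.609  1.205  0.821] wrist [ 0.225 -0.599  0.323] err 0.000
 q [ 1.292  0.954 -0.467  1.804 -0.69   0.954  0.88 ] wrist [ 0.283 -0.516  0.258] err 0.000
 q [
[... 1083 characters left out ...]
 -0.335  1.69   0.1    1.183  0.249] wrist [ 0.4   -0.35   0.666] err 0.000
 q [ 1.26   0.819 -0.442  1.3   -0.466  1.694  0.675] wrist [ 0.336 -0.659  0.479] err 0.000
 q [ 1.246  0.994 -0.42   1.379 -0.405  1.485  0.803] wrist [ 0.338 -0.651  0.323] err 0.000
 q [ 1.188  1.018 -0.457  1.592 -0.443  1.223  0.844] wrist [ 0.364 -0.554  0.258] err 0.000
 q [ 1.205  0.839 -0.486  1.592 -0.487  1.364  0.751] wrist [ 0.364 -0.554  0.378] err 0.000
[[-0.093  0.985 -0.143]
 [-0.537 -0.171 -0.826]
 [-0.839  0.     0.545]]
 q [-0.36   0.694  0.001  1.584  0.521  1.229 -0.801] wrist [0.637 0.176 0.454] err 0.000
 q [-0.369  0.904  0.015  1.624  0.574  1.011 -0.938] wrist [0.637 0.176 0.304] err 0.000
```

Run:
```python
from ik import *
delta([.40,-.35,.36],Rdown(np.radians(230)))
```

```text
delta cm [ 5.000e-02 -5.014e+01  4.926e+01] rot [1.377e+00 1.000e-03 2.000e-03] min rows 14.1
```

Call:
step_arm(
  targets=[
    [[0,-25,25,0.7,0,0,1],[0,-25,25,0.7,0,0,1],[0,-25,25,0.7,0,0,1],[0,-25,25,0.7,0,0,1],[0,-25,25,0.7,0,0,1],[0,-50,49,1.377,0,0,1],[0,-50,49,1.377,0,0,1],[0,-50,49,1.377,0,0,1],[0,-50,49,1.377,0,0,1],[0,-50,49,1.377,0,0,1]],
  ],
)

```text
clock: 4.35
position: [0.4225, -0.1497, 0.3608]
tool_rot: [0.105, 1.569, -2.172]
force: [1.9, -0.1, 0.0]
grip_width: 0.0859
```

Run:
```python
from ik import *
np.set_printoptions(precision=3,suppress=True)
s=bot.observe();print(s['clock'],s['qpos'],s['position'])
Rt=Rside(np.radians(50),np.radians(33),1);b=np.array([.431,-.304,.09]);g=b-.003*Rt[:,0]
p=g-.13*Rt[:,0]+[0,0,.15];print(p)
delta(p,Rt)
```

```text
4.35 [ 0.58   0.141 -0.417  1.874  0.065  1.14  -0.568] [ 0.422 -0.15   0.361]
[ 0.359 -0.389  0.312]
delta cm [ 4.89 10.76 22.32] rot [-0.008  0.997 -0.005] min rows 6.7
```

Call:
step_arm(
  targets=[
    [[4.9,10.8,22.3,0,0.997,0,1],[4.9,10.8,22.3,0,0.997,0,1],[4.9,10.8,22.3,0,0.997,0,1],[4.9,10.8,22.3,0,0.997,0,1],[4.9,10.8,22.3,0,0.997,0,1],[4.9,10.8,22.3,0,0.997,0,1],[4.9,10.8,22.3,0,0.997,0,1],[4.9,10.8,22.3,0,0.997,0,1],[4.9,10.8,22.3,0,0.997,0,1],[4.9,10.8,22.3,0,0.997,0,1]],
  ],
)

```text
clock: 5.35
position: [0.3591, -0.39, 0.3124]
tool_rot: [3.141, 0.578, 0.862]
force: [0.5, -0.1, -0.1]
grip_width: 0.0857
```

```bash
python3 look.py w3
python3 - <<'E'
from ik import *
np.set_printoptions(precision=3,suppress=True)
Rt=Rside(np.radians(50),np.radians(33),1);b=np.array([.431,-.304,.09]);g=b-.003*Rt[:,0]
delta(g-.12*Rt[:,0],Rt);delta(g,Rt)
c=eyes.get_calibration('wrist');T=np.load('w3.npy')
print('expect base,cap top,',proj(c,[.431,-.304,0],T),proj(c,[.431,-.304,.15],T),proj(c,[.431,-.304,.13],T))
E
```

```text
5.35 [ 1.369   0.611  -0.3129  1.6861 -0.7394  1.3835  0.7076] [ 0.3591 -0.39    0.3124]
[[ 0.5447  0.7596 -0.3554]
 [ 0.6359 -0.6504 -0.4154]
 [-0.5467  0.0002 -0.8373]]
[ 0.3202 -0.0001 -0.0212  0.5296 -0.0003 -0.0376  0.4206 -0.     -0.0004
  0.3059] 2.2452771326009202e-05 10 [4.395  3.8126 3.7744 0.8604 0.778  0.4929 0.4035 0.3416 0.1498 0.1068]
delta cm [ 9.22 -0.06 12.61] rot [-0.004  0.003 -0.008] min rows 3.1
delta cm [21.22 -0.15 12.58] rot [-0.004  0.003 -0.008] min rows 4.9
expect base,cap top, [320.613 323.804] [320.215 260.686] [320.283 271.499]
```

View pics/w3.png

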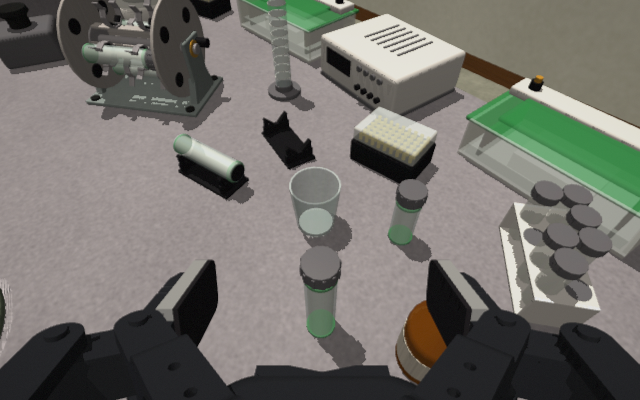

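The bottle base is at (320,326) and its cap top at (320,262), both within 3 px of what I predicted. The reagent bottle (415,340) lies outside the finger path. I descend with the jaws partly closed.

Call:
step_arm(
  targets=[
    [[4.6,0,6.3,0,0,0,0.75],[9.2,0,12.6,0,0,-0.008,0.75],[9.2,0,12.6,0,0,-0.008,0.75],[9.2,0,12.6,0,0,-0.008,0.75],[9.2,0,12.6,0,0,-0.008,0.75],[9.2,0,12.6,0,0,-0.008,0.75]],
  ],
)

```text
clock: 6.0
position: [0.3658, -0.3843, 0.1599]
tool_rot: [3.141, 0.581, 0.871]
force: [-0.1, -0.1, 0.9]
grip_width: 0.0638
```

```bash
python3 look.py w4
python3 - <<'E'
from ik import *
np.set_printoptions(precision=3,suppress=True)
Rt=Rside(np.radians(50),np.radians(33),1);b=np.array([.431,-.304,.09]);g=b-.003*Rt[:,0]
delta(g,Rt)
c=eyes.get_calibration('wrist');T=np.load('w4.npy')
print('expect base,cap top,',proj(c,[.431,-.304,0],T),proj(c,[.431,-.304,.15],T),proj(c,[.431,-.304,.13],T),'grasp',proj(c,[.431,-.304,.09],T))
print(bot.observe()['force'],bot.observe()['grip_width'])
E
```

```text
6.0 [ 1.3501  0.8306 -0.3108  1.748  -0.7302  1.169   0.8868] [ 0.3658 -0.3843  0.1599]
[[ 0.5383  0.7652 -0.3532]
 [ 0.6396 -0.6438 -0.42  ]
 [-0.5488  0.0002 -0.836 ]]
[ 0.3203 -0.     -0.0212  0.5296 -0.0002 -0.0376  0.4207 -0.     -0.0004
  0.3059] 2.800256037743809e-05 10 [4.7935 4.175  4.1211 1.0016 0.9888 0.4966 0.427  0.349  0.2424 0.1344]
delta cm [12.19 -0.18  0.16] rot [-0.001  0.005 -0.002] min rows 2.4
expect base,cap top, [319.6   266.979] [318.414 136.97 ] [318.641 161.927] grasp [319.016 202.918]
[ 0.546 -0.18  -0.091] 0.06369000024555108
```

View pics/w4.png

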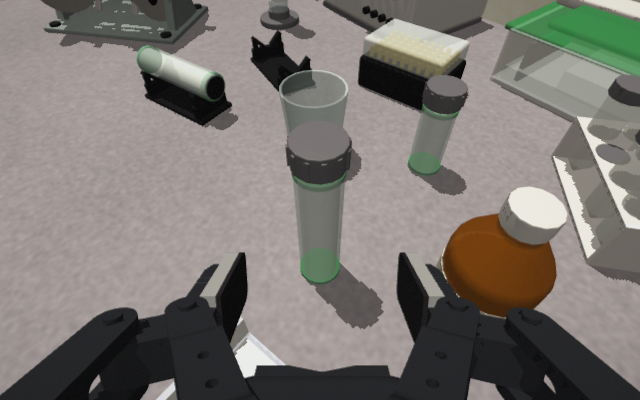

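Base is at (320,268) and cap top at (319,141), and the bottle is centred between the fingers. I advance and close.

Call:
step_arm(
  targets=[
    [[4,0,0,0,0,0,0.75],[8,-0.1,0.1,0,0,0,0.75],[10.5,-0.2,0.2,0,0,0,0.75],[12.2,-0.2,0.2,0,0,0,0.75],[12.2,-0.2,0.2,0,0,0,0.75],[12.2,-0.2,0.2,0,0,0,0.75]],
  ],
)

```text
clock: 6.65
position: [0.4293, -0.3071, 0.0926]
tool_rot: [3.139, 0.582, 0.869]
force: [0.3, -0.4, -0.2]
grip_width: 0.0639
```

```bash
python3 look.py w5; python3 -c "
from h import *
print(bot.observe()['force'])"
```

```text
6.65 [ 1.2569  0.9179 -0.3886  1.8634 -0.8393  0.9213  0.9672] [ 0.4293 -0.3071  0.0926]
[[ 0.5392  0.7648 -0.3527]
 [ 0.6379 -0.6443 -0.422 ]
 [-0.5499  0.0025 -0.8352]]
[ 0.3203 -0.     -0.0212  0.5296 -0.0001 -0.0376  0.4207 -0.     -0.0004
  0.3059] 3.2059529500916284e-05 10 [5.1668 4.4977 4.4423 1.1759 1.1103 0.4999 0.4449 0.3758 0.3348 0.1565]
[-0.17201389 -0.34743674 -0.44306526]
```

View pics/w5.png

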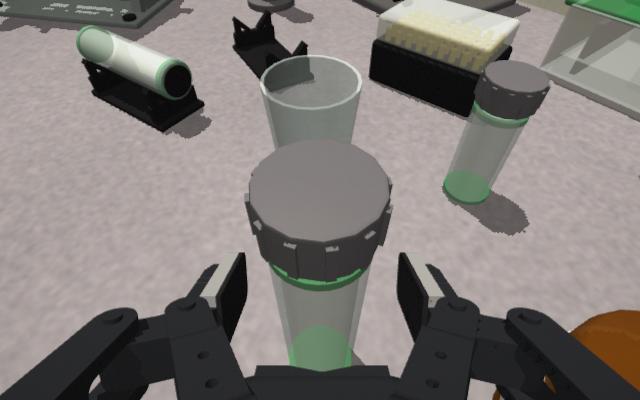

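Run:
```python
from ik import *
np.set_printoptions(precision=4,suppress=True)
c=eyes.get_calibration('wrist');T=np.load('w5.npy')
for p in ([.431,-.304,.15],[.431,-.304,0]): print(proj(c,p,T),(np.linalg.inv(T)@[*p,1])[:3])
# from measured: cap top centre on z=.15
print(onz(c,319,190,.15,T), onz(c,320,358,0.0,T))
```

```text
[318.8266 178.3788] [-0.0008 -0.0061  0.0931]
[319.8507 358.2079] [-0.0011  0.0913  0.2071]
[ 0.4284 -0.3072  0.15  ] [ 0.4311 -0.304   0.    ]
```

Call:
step_arm(
  targets=[
    [[0,0,0,0,0,0,0.3],[0,0,0,0,0,0,0.3],[0,0,0,0,0,0,0.3],[0,0,0,0,0,0,0.3],[0,0,0,0,0,0,0.3]],
  ],
  grip_force=50,
)

```text
clock: 7.2
position: [0.4291, -0.308, 0.0932]
tool_rot: [3.138, 0.582, 0.867]
force: [-2.7, -1.7, 7.9]
grip_width: 0.0339
```

Call:
step_arm(
  targets=[
    [[-1.1,0,-1.7,0,0,0,0.2],[-2.7,0,-4.2,0,0,0,0.2],[-5.5,0,-8.4,0,0,0,0.2],[-8.2,0,-12.5,0,0,0,0.2],[-8.2,0,-12.5,0,0,0,0.2],[-8.2,0,-12.5,0,0,0,0.2]],
  ],
  grip_force=60,
)

```text
clock: 7.8
position: [0.4287, -0.308, 0.2436]
tool_rot: [3.135, 0.584, 0.866]
force: [-0.6, 0.7, -2.4]
grip_width: 0.0334
```

```bash
python3 look.py w6; python3 -c "
from h import *
s=bot.observe();print(s['force'],s['grip_width'])"
```

```text
7.8 [ 1.2602  0.6528 -0.3895  1.853  -0.8293  1.1129  0.7696] [ 0.4287 -0.308   0.2436]
[[ 0.5408  0.7639 -0.3522]
 [ 0.6354 -0.6454 -0.4241]
 [-0.5512  0.0056 -0.8343]]
[ 0.3203 -0.     -0.0212  0.5296 -0.0001 -0.0375  0.4207 -0.     -0.0004
  0.3059] 3.3334849333044314e-05 10 [5.5257 4.8098 4.7483 1.2705 1.1899 0.5022 0.4554 0.3787 0.3502 0.175 ]
[ 0.28979366 -0.37662902 -1.37341165] 0.03349364064460426
```

View pics/w6.png

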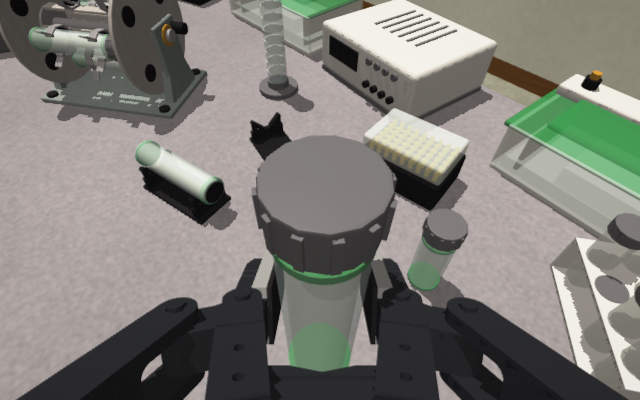

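Run:
```python
from ik import *
np.set_printoptions(precision=3,suppress=True)
t=eyes.get_calibration('top');s=eyes.get_calibration('scene')
print('cyl base',onz(t,252,176,.0),onz(s,395,241,0),'top',onz(t,240,150,.21),onz(s,407,183,.21))
print('beaker',onz(t,382,231,0.02),'tipbox',onz(t,365,158,.071))
M=R.from_euler('xyz',[3.138,.582,.867]).as_matrix()
ax=M.T@[0,0,1];c=M.T@(np.array([.431,-.304,.075])-[.4291,-.308,.0932]);print('axis in tool',ax,'centre',c)
```

```text
cyl base [0.707 0.15  0.   ] [ 0.711  0.149 -0.   ] top [0.71  0.148 0.21 ] [0.713 0.141 0.21 ]
beaker [ 0.53  -0.183  0.02 ] tipbox [ 0.714 -0.151  0.071]
axis in tool [-0.55   0.003 -0.835] centre [ 0.014 -0.001  0.013]
```

```bash
cat > lay.py <<'E'
from ik import *
np.set_printoptions(precision=4,suppress=True)
ax=np.array([-.55,.003,-.835]);ax/=np.linalg.norm(ax);c=np.array([.013,-.001,.013])
a=np.radians(80.16);d=np.array([np.cos(a),np.sin(a),0])
# tool orientation: ax->d, tool y horizontal
y=np.array([np.sin(a),-np.cos(a),0])
Bt=np.column_stack([ax,[0,1,0]-ax*ax[1],np.cross(ax,[0,1,0]-ax*ax[1])]);Bt/=np.linalg.norm(Bt,axis=0)
Bw=np.column_stack([d,y,np.cross(d,y)])
RL=Bw@Bt.T
def laypose(cen): return np.array(cen)-RL@c
E
python3 - <<'E'
from lay import *
print(RL); 
for h in (.165,.065,.047): p=laypose([.606,-.004,h]);print(p);delta(p,RL)
E
```

```text
[[-0.0924  0.9858 -0.1402]
 [-0.5423 -0.1679 -0.8233]
 [-0.8351  0.      0.5501]]
[0.61   0.0136 0.1687]
delta cm [ 34.32  -6.9  -13.82] rot [-0.578 -1.529 -0.123] min rows 10.9
[0.61   0.0136 0.0687]
delta cm [39.82 -6.93 -5.47] rot [-0.578 -1.529 -0.123] min rows 10.9
[0.61   0.0136 0.0507]
delta cm [40.81 -6.94 -3.97] rot [-0.578 -1.529 -0.123] min rows 10.9
```

Call:
step_arm(
  targets=[
    [[4,-0.9,-2.1,-0.07,-0.19,-0.015,0.2],[8,-1.7,-4.3,-0.14,-0.38,-0.03,0.2],[12,-2.6,-6.4,-0.22,-0.57,-0.046,0.2],[16,-3.4,-8.5,-0.29,-0.76,-0.06,0.2],[20,-4.3,-10.7,-0.36,-0.95,-0.077,0.2],[24,-5.2,-12.8,-0.43,-1.14,-0.092,0.2],[28,-6,-15,-0.5,-1.33,-0.107,0.2],[32.1,-6.9,-17.1,-0.578,-1.529,-0.123,0.2],[32.1,-6.9,-17.1,-0.578,-1.529,-0.123,0.2],[32.1,-6.9,-17.1,-0.578,-1.529,-0.123,0.2]],
  ],
)

```text
clock: 8.85
position: [0.586, -0.0265, 0.2081]
tool_rot: [1.816, 1.504, -0.118]
force: [0.0, -1.3, -2.3]
grip_width: 0.0331
```

Call:
step_arm(
  targets=[
    [[0,0,0,0,0,0,0.2],[0,0,0,0,0,0,0.2]],
  ],
)

```text
clock: 9.05
position: [0.5856, -0.0243, 0.206]
tool_rot: [1.806, 1.507, -0.123]
force: [0.2, -1.9, -1.1]
grip_width: 0.0334
```

Run:
```python
from lay import *
s=bot.observe();print(s['clock'],s['qpos'],s['force'],s['grip_width'])
for h in (.12,.07,.047): p=laypose([.606,-.004,h]);print(p);delta(p,RL)
im=eyes.grab_frame('top');im2=eyes.grab_frame('scene')
a=cv2.resize(im[130:280,220:400],None,fx=2.2,fy=2.2,interpolation=cv2.INTER_CUBIC);b=cv2.resize(im2[120:270,230:410],None,fx=2.2,fy=2.2,interpolation=cv2.INTER_CUBIC)
save('l1',np.hstack([a,b]))
```

```text
9.05 [-0.0517  0.4859 -0.0195  1.8041  0.0299  0.7896 -0.4477] [ 0.2416 -1.8702 -1.1141] 0.033397448289526684
[0.61   0.0136 0.1237]
delta cm [ 8.33  0.44 -4.28] rot [-0.203 -0.589 -0.006] min rows 4.2
[0.61   0.0136 0.0737]
delta cm [13.32  0.13 -4.21] rot [-0.203 -0.589 -0.006] min rows 4.2
[0.61   0.0136 0.0507]
delta cm [15.62 -0.01 -4.17] rot [-0.203 -0.589 -0.006] min rows 4.2
```

View pics/l1.png

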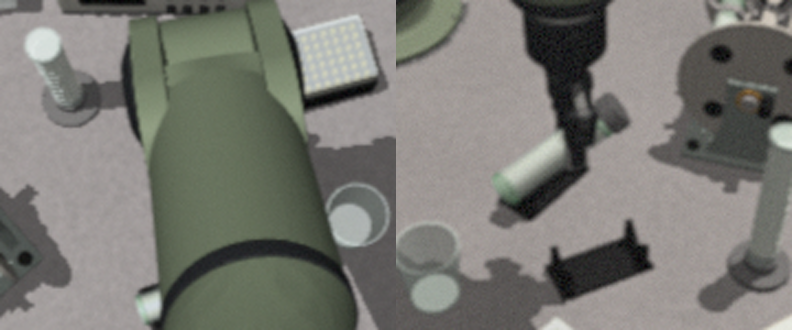

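Call:
step_arm(
  targets=[
    [[2,0,-1,-0.05,-0.15,0,0.2],[4,0.2,-2.1,-0.1,-0.3,0,0.2],[6,0.3,-3.2,-0.15,-0.45,0,0.2],[8.3,0.4,-4.3,-0.203,-0.589,-0.006,0.2],[8.3,0.4,-4.3,-0.203,-0.589,-0.006,0.2],[8.3,0.4,-4.3,-0.203,-0.589,-0.006,0.2],[8.3,0.4,-4.3,-0.203,-0.589,-0.006,0.2],[8.3,0.4,-4.3,-0.203,-0.589,-0.006,0.2]],
  ],
)

```text
clock: 9.95
position: [0.6099, 0.0084, 0.1264]
tool_rot: [0.006, 0.991, -1.744]
force: [-0.1, 0.0, -1.4]
grip_width: 0.0336
```

```bash
python3 look.py w7
python3 - <<'E'
from lay import *
s=bot.observe();print(s['clock'],s['qpos'],s['force'],s['grip_width'])
for h in (.075,.047): p=laypose([.606,-.004,h]);print(p);delta(p,RL)
im=eyes.grab_frame('top');im2=eyes.grab_frame('scene')
a=cv2.resize(im[130:280,220:400],None,fx=2.2,fy=2.2,interpolation=cv2.INTER_CUBIC);b=cv2.resize(im2[120:270,230:410],None,fx=2.2,fy=2.2,interpolation=cv2.INTER_CUBIC)
save('l2',np.hstack([a,b]));save('scene_l2',im2)
E
```

```text
9.95 [-0.4734  0.8019  0.1875  1.6216  0.4256  1.0613 -0.7742] [0.6099 0.0084 0.1264]
[[-0.0943  0.9842 -0.1496]
 [-0.5397 -0.1768 -0.8231]
 [-0.8365  0.0031  0.5479]]
[ 0.3203 -0.     -0.0213  0.5297 -0.0001 -0.0375  0.4207 -0.     -0.0004
  0.3059] 4.598481769091389e-05 10 [5.8425 5.0928 5.0092 1.4155 1.2857 0.6778 0.5866 0.4201 0.3916 0.2143]
10.0 [-0.4738  0.8019  0.1872  1.6215  0.4258  1.0614 -0.7743] [ 0.6885 -0.0732 -1.3318] 0.03334419515442321
[0.61   0.0136 0.0787]
delta cm [ 3.73 -0.09 -3.01] rot [-0.009 -0.003  0.002] min rows 1.0
[0.61   0.0136 0.0507]
delta cm [ 6.07 -0.1  -4.55] rot [-0.009 -0.003  0.002] min rows 1.5
```

View pics/l2.png

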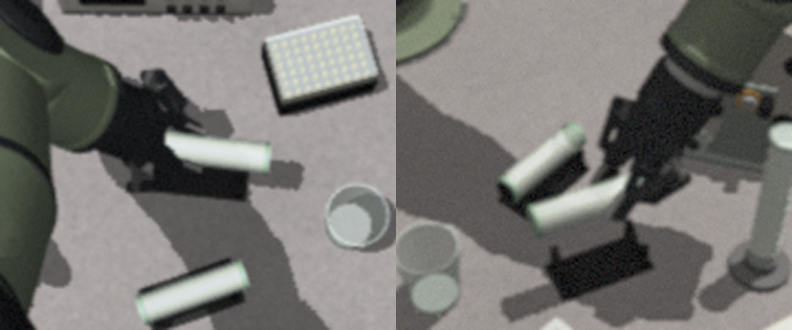

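View pics/w7.png

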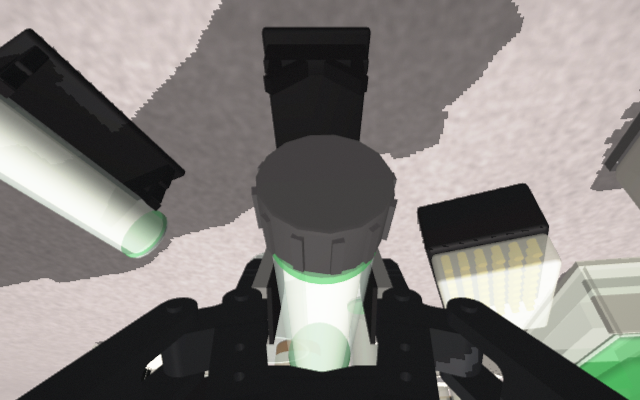

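Run:
```python
from lay import *
t=eyes.get_calibration('top');s=eyes.get_calibration('scene')
def tri(a,b):
    o1,d1=ray(t,*a);o2,d2=ray(s,*b);k=np.linalg.lstsq(np.column_stack([d1,-d2]),o2-o1,rcond=None)[0]
    p,q=o1+d1*k[0],o2+d2*k[1];return (p+q)/2,np.linalg.norm(p-q)
print(tri((341.8,201.4),(294,220.5)))
st=bot.observe();M=R.from_euler('xyz',st['tool_rot']).as_matrix()
cen=st['position']+M@c;print('centre',cen,'base',cen-M@ax*.075,'axis',M@ax)
cw=eyes.get_calibration('wrist');T=np.load('w7.npy')
print('V far exp',proj(cw,[.6145,.0423,.02],T),'near',proj(cw,[.5984,-.0502,.02],T),'plate far corners',[proj(cw,p,T) for p in ([.589,.0578,.006],[.6426,.0481,.006])])
print('cap top exp',proj(cw,cen+M@ax*.075,T),'meas (324,186)')
im=cv2.imread('pics/w7.png');cv2.imwrite('pics/w7c.png',cv2.resize(im[0:160,230:400],None,fx=4,fy=3.7,interpolation=cv2.INTER_CUBIC))
```

```text
(array([ 0.5947, -0.078 ,  0.1197]), np.float64(0.0033319024427304355))
centre [ 0.6058 -0.008   0.1223] base [ 0.5924 -0.0818  0.1222] axis [0.178  0.984  0.0023]
V far exp [317.3815  66.618 ] near [319.2478 192.176 ] plate far corners [array([262.2543,  32.5213]), array([369.9974,  32.6068])]
cap top exp [315.9856 179.7488] meas (324,186)
```

View pics/w7c.png

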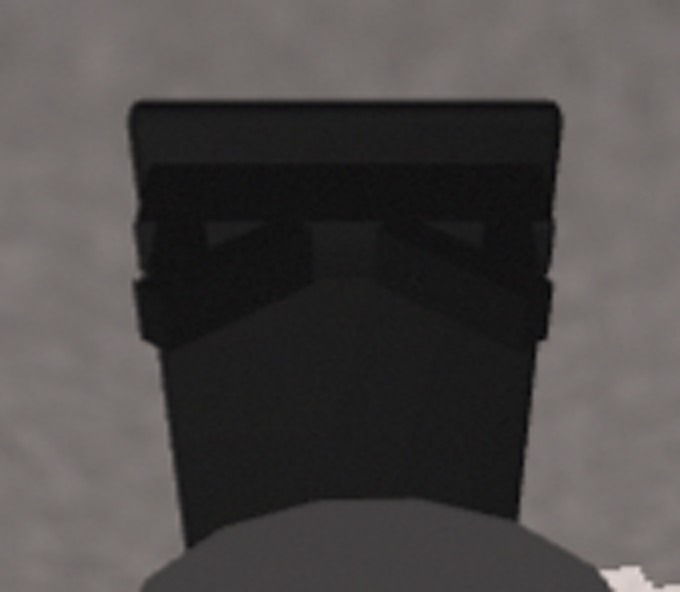

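```bash
sed -i 's/c=np.array(\[.013,-.001,.013\])/c=np.array([.013,.001,.013])/' lay.py
python3 - <<'E'
from lay import *
for h in (.075,.052,.045): p=laypose([.606,-.004,h]);print(p);delta(p,RL)
E
```

```text
[0.608  0.0139 0.0787]
delta cm [ 3.74 -0.27 -2.93] rot [-0.007 -0.002  0.002] min rows 1.0
[0.608  0.0139 0.0557]
delta cm [ 5.67 -0.28 -4.19] rot [-0.007 -0.002  0.002] min rows 1.4
[0.608  0.0139 0.0487]
delta cm [ 6.25 -0.28 -4.58] rot [-0.007 -0.002  0.002] min rows 1.6
```

Call:
step_arm(
  targets=[
    [[1.9,-0.2,-1.5,0,0,0,0.2],[3.7,-0.3,-2.9,-0.007,0,0,0.2],[4.7,-0.3,-3.5,-0.007,0,0,0.2],[5.7,-0.3,-4.2,-0.007,0,0,0.2],[5.7,-0.3,-4.2,-0.007,0,0,0.2],[5.7,-0.3,-4.2,-0.007,0,0,0.2],[5.7,-0.3,-4.2,-0.007,0,0,0.2]],
  ],
)

```text
clock: 10.8
position: [0.6082, 0.0138, 0.0562]
tool_rot: [-0.0, 0.991, -1.741]
force: [0.4, 0.1, -1.5]
grip_width: 0.0334
```

```bash
python3 look.py w8
python3 - <<'E'
from lay import *
s=bot.observe();print(s['clock'],s['force'],s['grip_width'])
for h in (.045,): p=laypose([.606,-.004,h]);print(p);delta(p,RL)
im=eyes.grab_frame('top');im2=eyes.grab_frame('scene')
a=cv2.resize(im[150:250,260:360],None,fx=3.9,fy=3.9,interpolation=cv2.INTER_CUBIC);b=cv2.resize(im2[180:280,270:370],None,fx=3.9,fy=3.9,interpolation=cv2.INTER_CUBIC)
save('l3',np.hstack([a,b]))
E
```

```text
10.8 [-0.4793  0.9056  0.1829  1.6316  0.4358  0.9624 -0.8292] [0.6082 0.0138 0.0562]
[[-0.093   0.9855 -0.1418]
 [-0.5399 -0.1696 -0.8245]
 [-0.8366 -0.0002  0.5479]]
[ 0.3203 -0.     -0.0213  0.5297 -0.     -0.0375  0.4207 -0.     -0.0004
  0.3059] 5.037877418506698e-05 10 [6.148  5.3649 5.2629 1.5279 1.385  0.7482 0.6967 0.4553 0.4048 0.228 ]
10.85 [ 0.5069 -0.41   -0.5193] 0.033724917284562346
[0.608  0.0139 0.0487]
delta cm [ 0.62 -0.02 -0.41] rot [-0.001 -0.003  0.001] min rows 0.1
```

View pics/l3.png

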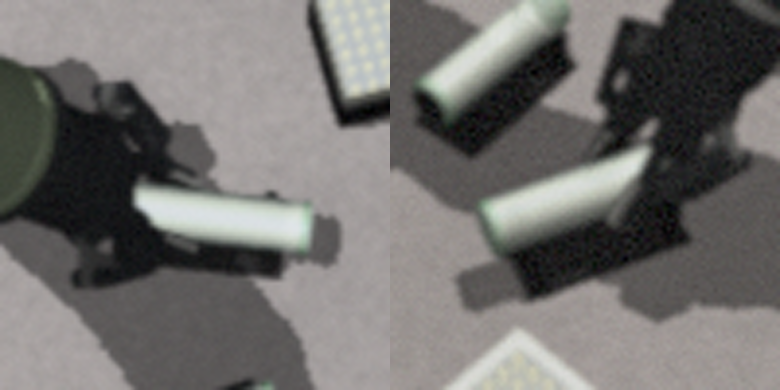

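Run:
```python
from lay import *
t=eyes.get_calibration('top');s=eyes.get_calibration('scene')
p=[.5932,-.0779,.053];print(proj(t,p),'meas',(260+307/3.9,150+227/3.9));print(proj(s,p),'meas',(270+(495-390)/3.9,180+228/3.9))
```

```text
[340.1545 207.3183] meas (338.71794871794873, 208.2051282051282)
[294.1246 238.4826] meas (296.9230769230769, 238.46153846153845)
```

Call:
step_arm(
  targets=[
    [[0.3,0,-0.2,0,0,0,0.2],[0.5,0,-0.35,0,0,0,0.2],[0.5,0,-0.35,0,0,0,0.2]],
  ],
)

```text
clock: 11.25
position: [0.6083, 0.014, 0.05]
tool_rot: [-0.0, 0.991, -1.741]
force: [0.0, 0.4, 4.8]
grip_width: 0.0336
```

Call:
step_arm(
  targets=[
    [[0.1,0,-0.05,0,0,0,0.2],[0.1,0,-0.05,0,0,0,0.2]],
  ],
)

```text
clock: 11.45
position: [0.6084, 0.0139, 0.0498]
tool_rot: [0.0, 0.99, -1.74]
force: [-5.3, 3.0, 16.5]
grip_width: 0.0335
```

Call:
step_arm(
  targets=[
    [[0,0,0,0,0,0,0.45],[0,0,0,0,0,0,0.55],[0,0,0,0,0,0,0.7],[0,0,0,0,0,0,0.8],[0,0,0,0,0,0,0.8]],
  ],
)

```text
clock: 11.95
position: [0.6083, 0.0139, 0.0497]
tool_rot: [-0.0, 0.99, -1.741]
force: [-0.2, 0.5, -0.1]
grip_width: 0.0681
```

```bash
python3 look.py w9
python3 - <<'E'
from lay import *
s=bot.observe();print(s['clock'],s['force'],s['grip_width'])
im=eyes.grab_frame('top');im2=eyes.grab_frame('scene')
a=cv2.resize(im[150:250,260:360],None,fx=3.9,fy=3.9,interpolation=cv2.INTER_CUBIC);b=cv2.resize(im2[180:280,270:370],None,fx=3.9,fy=3.9,interpolation=cv2.INTER_CUBIC)
save('l4',np.hstack([a,b]))
E
```

```text
11.95 [-0.4803  0.9164  0.1834  1.6308  0.4376  0.9543 -0.8345] [0.6083 0.0139 0.0497]
[[-0.0928  0.9856 -0.1411]
 [-0.5412 -0.1689 -0.8238]
 [-0.8358 -0.0001  0.5491]]
[ 0.3203 -0.     -0.0213  0.5297 -0.     -0.0375  0.4207 -0.     -0.0004
  0.3059] 5.2647944223827015e-05 10 [6.444  5.6259 5.5112 1.6199 1.4675 0.7871 0.7764 0.4783 0.409  0.2338]
12.0 [-0.7539  0.1681 -0.9742] 0.06828030331502816
```

View pics/w9.png

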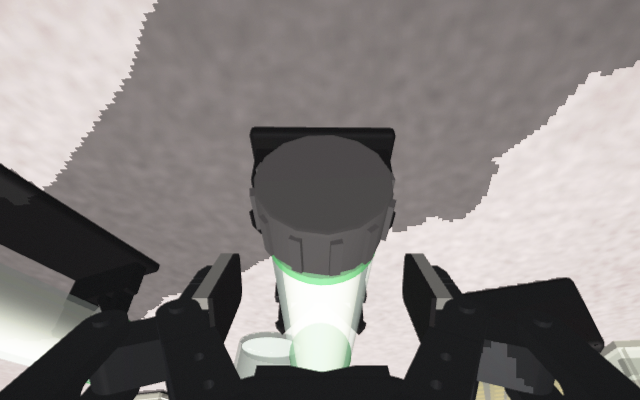

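View pics/l4.png

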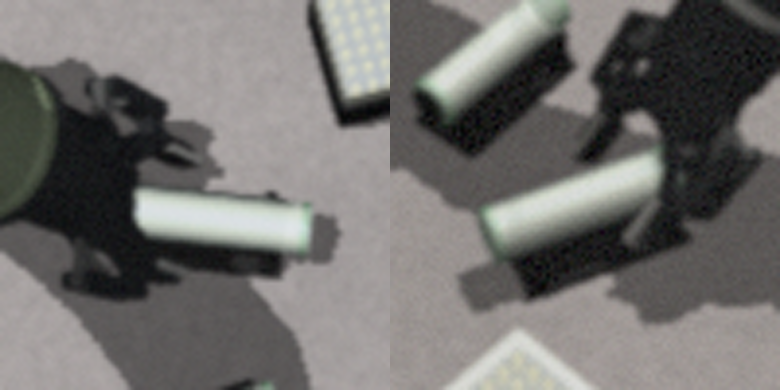

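Call:
step_arm(
  targets=[
    [[-1.7,0,1.1,0,0,0,0.8],[-4.2,0,2.7,0,0,0,0.8],[-8.4,0,5.5,0,0,0,0.9],[-12,0,8,0,0,0,1],[-12,0,8,0,0,0,1]],
  ],
)

```text
clock: 12.6
position: [0.6102, 0.0128, 0.1996]
tool_rot: [0.013, 0.993, -1.73]
force: [-0.0, 0.2, -1.7]
grip_width: 0.0856
```

Run:
```python
from ik import *
s=bot.observe();print(s['clock'],s['position'],s['force'])
delta([.606,.01,.22],Rdown(np.radians(260.16)))
```

```text
12.6 [0.61023618 0.01279082 0.19960332] [-0.04881596  0.24033291 -1.66341023]
delta cm [-1.52 -0.36  1.41] rot [-0.001  0.578 -0.007] min rows 3.9
```

Call:
step_arm(
  targets=[
    [[-1.5,-0.4,1.4,0,0.578,-0.007,1],[-1.5,-0.4,1.4,0,0.578,-0.007,1],[-1.5,-0.4,1.4,0,0.578,-0.007,1],[-1.5,-0.4,1.4,0,0.578,-0.007,1],[-1.5,-0.4,1.4,0,0.578,-0.007,1],[-1.5,-0.4,1.4,0,0.578,-0.007,1]],
  ],
)

```text
clock: 13.2
position: [0.6054, 0.0089, 0.2197]
tool_rot: [0.169, 1.57, -1.576]
force: [0.9, 0.2, -1.4]
grip_width: 0.0854
```

```bash
python3 look.py w10
```

```text
13.2 [-0.0901  0.5264 -0.0332  1.6873  0.0222  0.9284 -0.3065] [0.6054 0.0089 0.2197]
[[-0.      0.9848 -0.1736]
 [-0.0011 -0.1736 -0.9848]
 [-1.      0.0002  0.0011]]
[ 0.3203 -0.     -0.0213  0.5297 -0.     -0.0375  0.4207 -0.     -0.0004
  0.3059] 5.365066524187778e-05 10 [6.7405 5.887  5.7736 1.6335 1.4791 0.7941 0.781  0.4946 0.4216 0.2354]
```

View pics/w10.png

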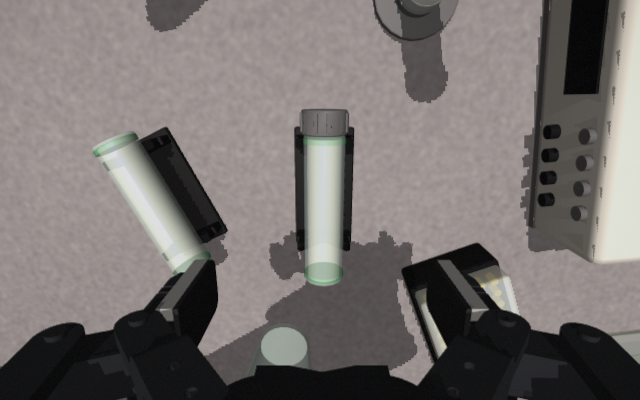

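Run:
```python
from ik import *
np.set_printoptions(precision=4,suppress=True)
c=eyes.get_calibration('wrist');T=np.load('w10.npy')
d=np.array([np.cos(np.radians(80.16)),np.sin(np.radians(80.16))])
p1=onz(c,325,109.5,.064,T);p2=onz(c,325,136,.064,T);p3=onz(c,323,263,.0625,T);p4=onz(c,323,284,.03,T)
for p,o in((p1,75),(p2,55),(p3,-75),(p4,-75)): print(p,'centre est',p[:2]-d*o/1000)
im=cv2.imread('pics/w10.png');cv2.imwrite('pics/w10c.png',cv2.resize(im[95:300,270:380],None,fx=2.9,fy=2.9,interpolation=cv2.INTER_CUBIC))
```

```text
[0.6191 0.0705 0.064 ] centre est [ 0.6063 -0.0034]
[0.6157 0.0511 0.064 ] centre est [ 0.6063 -0.0031]
[ 0.5958 -0.0545  0.0625] centre est [0.6086 0.0194]
[ 0.5893 -0.0921  0.03  ] centre est [ 0.6021 -0.0182]
```

View pics/w10c.png

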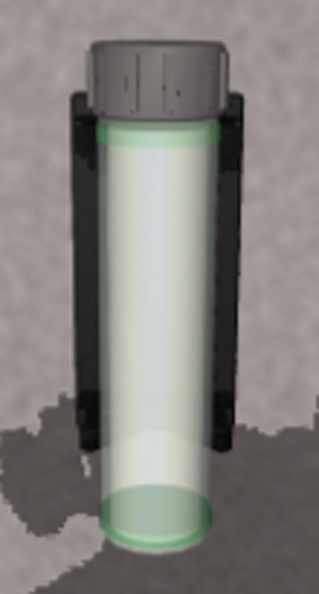

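Call:
step_arm(
  targets=[
    [[4,0.3,0.6,0,0,0,0.8],[8,0.3,1.2,0,0,0,0.8],[12,0.3,1.2,0,0,0,0.8],[15,0.3,1.2,0,0,0,0.8],[17.1,0.3,1.2,0,0,0,0.8],[17.1,0.3,1.2,0,0,0,0.8],[17.1,0.3,1.2,0,0,0,0.8]],
  ],
)

```text
clock: 13.95
position: [0.6063, -0.0009, 0.0486]
tool_rot: [-0.407, 1.569, -2.147]
force: [-0.1, 0.9, 0.7]
grip_width: 0.0683
```

Call:
step_arm(
  targets=[
    [[0,0,0,0,0,0,0.2],[0,0,0,0,0,0,0.2],[0,0,0,0,0,0,0.2],[0,0,0,0,0,0,0.2],[0,0,0,0,0,0,0.2]],
  ],
  grip_force=80,
)

```text
clock: 14.45
position: [0.6058, -0.0002, 0.05]
tool_rot: [-0.813, 1.569, -2.554]
force: [-10.6, 3.5, 18.3]
grip_width: 0.0329
```

Call:
step_arm(
  targets=[
    [[-0.5,0,0,0,0,0,0.2],[-2,0,0,0,0,0,0.2],[-5,0,0,0,0,0,0.2],[-9,0,0,0,0,0,0.2],[-14,0,0,0,0,0,0.2],[-19,0,0,0,0,0,0.2],[-23,0,0,0,0,0,0.2],[-25,0,0,0,0,0,0.2],[-25,0,0,0,0,0,0.2]],
  ],
)

```text
clock: 15.35
position: [0.6072, -0.0001, 0.3045]
tool_rot: [1.563, 1.566, -0.178]
force: [-0.9, -0.3, -2.1]
grip_width: 0.0329
```

```bash
python3 look.py w11
python3 - <<'E'
from ik import *
s=bot.observe();print(s['force'],s['grip_width'])
delta([.50,.332,.36],Rdown(np.radians(128.3-180)))
delta([.50,.332,.36],Rdown(np.radians(128.3)))
E
```

```text
15.35 [-0.0782  0.4427 -0.0285  1.5919  0.0151  1.1029 -0.2807] [ 0.6072 -0.0001  0.3045]
[[ 0.0045  0.9856 -0.1693]
 [-0.0008 -0.1693 -0.9856]
 [-1.      0.0046  0.    ]]
[ 0.3203 -0.     -0.0213  0.5297 -0.     -0.0375  0.4207 -0.     -0.0004
  0.3059] 5.464291661638754e-05 10 [7.0242 6.1375 6.0254 1.6433 1.4841 0.8068 0.7822 0.5342 0.4226 0.238 ]
[-0.37697418  0.0080253  -1.83423476] 0.03325861771426564
delta cm [ -5.83 -16.1  -30.93] rot [-0.838  0.001 -0.001] min rows 7.1
delta cm [ -5.83 -16.1  -30.93] rot [ 2.303e+00 -2.000e-03 -2.000e-03] min rows 15.4
```

View pics/w11.png

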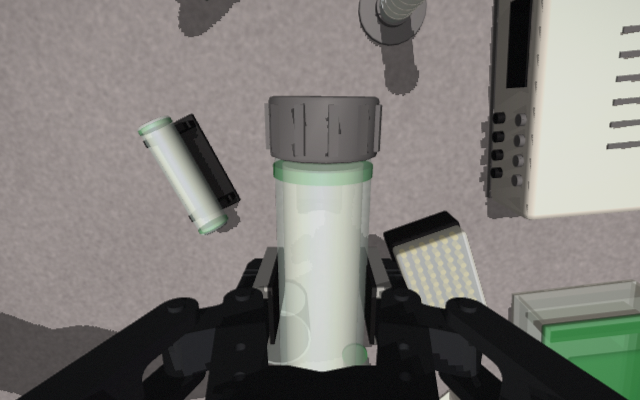

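Run:
```python
from ik import *
np.set_printoptions(precision=4,suppress=True)
c=eyes.get_calibration('wrist');H=c['hand_eye']
def ontx(u,v,x):
    o,d=ray(c,u,v,H);return o+d*(x-o[0])/d[0]
print('cap boundary',ontx(324,162,.003-.019),'expect z=-.055 if centred'); print('cap end top edge',ontx(324,97,.003-.019),'expect -.075')
print('boundary lower glass', ontx(323,170,.003-.0175))
```

```text
cap boundary [-0.016   0.0011 -0.0528] expect z=-.055 if centred
cap end top edge [-0.016   0.001  -0.0712] expect -.075
boundary lower glass [-0.0145  0.0008 -0.0502]
```

Run:
```python
from ik import *
delta([.4953,.3358,.34],Rdown(np.radians(128.3-180)))
```

```text
delta cm [ -3.83 -16.64 -31.22] rot [-0.838  0.001 -0.001] min rows 7.1
```

Call:
step_arm(
  targets=[
    [[-0.5,-2.1,-3.9,-0.1,0,0,0.2],[-1,-4.2,-7.8,-0.2,0,0,0.2],[-1.5,-6.3,-11.7,-0.31,0,0,0.2],[-2,-8.4,-15.6,-0.42,0,0,0.2],[-2.5,-10.5,-19.5,-0.52,0,0,0.2],[-3,-12.6,-23.4,-0.63,0,0,0.2],[-3.4,-14.7,-27.3,-0.73,0,0,0.2],[-3.8,-16.6,-31.2,-0.838,0,0,0.2],[-3.8,-16.6,-31.2,-0.838,0,0,0.2],[-3.8,-16.6,-31.2,-0.838,0,0,0.2]],
  ],
)

```text
clock: 16.4
position: [0.4949, 0.336, 0.3387]
tool_rot: [-0.535, 1.569, -1.436]
force: [-0.6, -1.2, -2.0]
grip_width: 0.0327
```

```bash
python3 look.py w12
python3 - <<'E'
from ik import *
s=bot.observe();print(s['force'],s['grip_width'])
for z in(.25,.21):delta([.4953,.3358,z],Rdown(np.radians(128.3-180)))
im=eyes.grab_frame('top');im2=eyes.grab_frame('scene')
a=cv2.resize(im[190:320,110:240],None,fx=3,fy=3,interpolation=cv2.INTER_CUBIC);b=cv2.resize(im2[70:200,335:465],None,fx=3,fy=3,interpolation=cv2.INTER_CUBIC)
save('p1',np.hstack([a,b]))
E
```

```text
16.4 [-0.4796  0.4165 -0.3084  1.5536  0.1343  1.1934 -0.1433] [0.4949 0.336  0.3387]
[[ 0.0003  0.784   0.6207]
 [-0.002   0.6207 -0.784 ]
 [-1.     -0.001   0.0018]]
[ 0.3203 -0.     -0.0213  0.5297 -0.     -0.0375  0.4207 -0.     -0.0004
  0.3059] 5.530664920921913e-05 10 [7.2966 6.3759 6.2664 1.6558 1.4974 0.8202 0.7932 0.5529 0.4318 0.2461]
[ 0.57033381 -0.30500022 -1.67606799] 0.03287670988162136
delta cm [ 8.88  0.05 -0.1 ] rot [-0.001  0.002  0.001] min rows 1.8
delta cm [12.88  0.05 -0.11] rot [-0.001  0.002  0.001] min rows 2.6
```

View pics/w12.png

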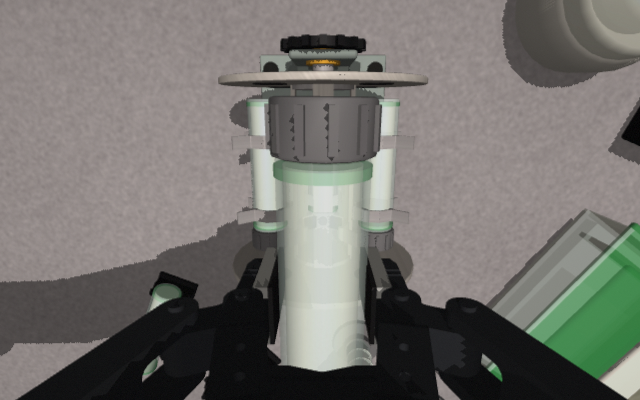

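View pics/p1.png

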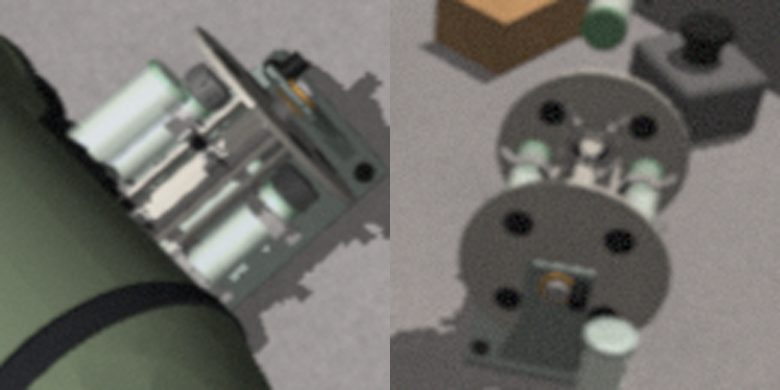

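Run:
```python
from ik import *
np.set_printoptions(precision=4,suppress=True)
c=eyes.get_calibration('wrist');seat=np.array([.498,.334]);a=np.array([np.cos(np.radians(128.3)),np.sin(np.radians(128.3))]);x=np.array([a[1],-a[0]])
for n,L in {'w2':[(231,102),(425,104),(242,270),(410,272)],'w12':[(219,79),(428,81)]}.items():
    T=np.load(n+'.npy')
    for p in L:
        q=onz(c,*p,.108,T)[:2]-seat;print(n,p,'along %.4f across %.4f'%(q@a,q@x))
```

```text
w2 (231, 102) along 0.0886 across -0.0971
w2 (425, 104) along 0.0888 across 0.0985
w2 (242, 270) along -0.0980 across -0.0955
w2 (410, 272) along -0.0981 across 0.0983
w12 (219, 79) along 0.0915 across -0.0973
w12 (428, 81) along 0.0901 across 0.0982
```

Call:
step_arm(
  targets=[
    [[4,0,0,0,0,0,0.2],[8,0,0,0,0,0,0.2],[11,0,0,0,0,0,0.2],[13.4,0,0,0,0,0,0.2],[13.4,0,0,0,0,0,0.2],[13.4,0,0,0,0,0,0.2]],
  ],
  grip_force=100,
)

```text
clock: 17.15
position: [0.4966, 0.3335, 0.2059]
tool_rot: [-0.132, 1.568, -1.037]
force: [0.4, -0.1, 0.2]
grip_width: 0.0325
```

```bash
python3 look.py w13
python3 - <<'E'
from ik import *
s=bot.observe();print(s['force'],s['grip_width'])
for z in(.195,.168):delta([.4953,.3358,z],Rdown(np.radians(128.3-180)))
E
```

```text
17.15 [-0.49    0.5439 -0.2893  1.7091  0.1903  0.9165 -0.1913] [0.4966 0.3335 0.2059]
[[ 0.0013  0.787   0.617 ]
 [-0.0022  0.617  -0.787 ]
 [-1.     -0.0003  0.0025]]
[ 0.3203 -0.     -0.0213  0.5297 -0.     -0.0375  0.4207 -0.     -0.0004
  0.3059] 5.5822448499442956e-05 10 [7.5618 6.605  6.4973 1.672  1.5133 0.8326 0.7961 0.5536 0.4435 0.2475]
[ 0.39336973  0.45261082 -0.89554073] 0.03248651294548056
delta cm [ 1.15 -0.01 -0.25] rot [-0.003  0.002 -0.001] min rows 0.2
delta cm [ 3.85 -0.01 -0.26] rot [-0.003  0.002 -0.001] min rows 0.8
```

View pics/w13.png

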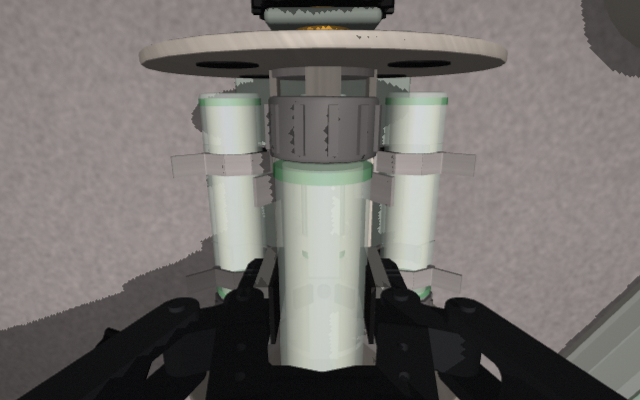

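Call:
step_arm(
  targets=[
    [[0.5,0,0,0,0,0,0.2],[1,0,0,0,0,0,0.2],[1.5,0,0,0,0,0,0.2],[1.8,0,0,0,0,0,0.2],[1.8,0,0,0,0,0,0.2]],
  ],
)

```text
clock: 17.7
position: [0.4974, 0.3343, 0.1891]
tool_rot: [0.834, 1.567, -0.072]
force: [-0.3, 0.4, 4.7]
grip_width: 0.0322
```

Call:
step_arm(
  targets=[
    [[0.4,0,0,0,0,0,0.2],[0.8,0,0,0,0,0,0.2],[1,0,0,0,0,0,0.2],[1,0,0,0,0,0,0.2]],
  ],
)

```text
clock: 18.1
position: [0.4975, 0.3345, 0.1792]
tool_rot: [0.916, 1.567, 0.011]
force: [-0.4, -0.6, 1.5]
grip_width: 0.0326
```

Call:
step_arm(
  targets=[
    [[0.3,0,0,0,0,0,0.2],[0.6,0,0,0,0,0,0.2],[0.8,0,0,0,0,0,0.2],[0.8,0,0,0,0,0,0.2]],
  ],
)

```text
clock: 18.5
position: [0.4971, 0.3341, 0.1702]
tool_rot: [0.626, 1.568, -0.279]
force: [0.5, -0.1, -13.2]
grip_width: 0.0326
```

```bash
python3 look.py w14
python3 - <<'E'
from ik import *
s=bot.observe();print(s['force'],s['grip_width'])
E
```

```text
18.5 [-0.498   0.588  -0.2794  1.7375  0.2099  0.8436 -0.2073] [0.4971 0.3341 0.1702]
[[ 0.003   0.7866  0.6174]
 [-0.0009  0.6174 -0.7866]
 [-1.      0.0018  0.0026]]
[ 0.3203 -0.     -0.0213  0.5297 -0.     -0.0375  0.4207 -0.     -0.0004
  0.3059] 5.6224032426388515e-05 10 [7.8178 6.8257 6.7202 1.6884 1.53   0.8455 0.7979 0.5551 0.4648 0.2495]
[  0.80098245   1.29860317 -15.01735026] 0.03286267173960761
```

View pics/w14.png

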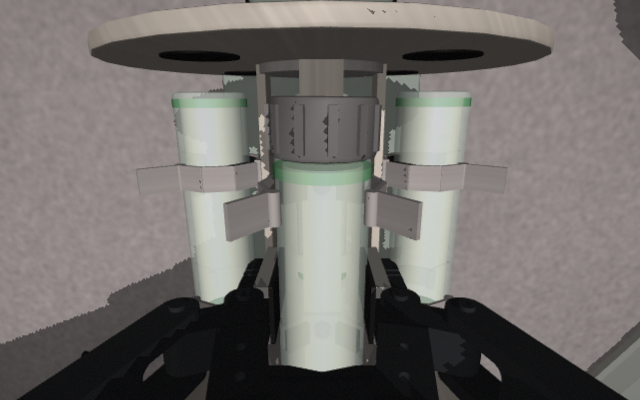

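The far clip's leaves at (250,212) and (395,212) now hold the bottle and pull it down, so it has snapped past the throat. I press on to the saddles.

Call:
step_arm(
  targets=[
    [[0.2,0,0,0,0,0,0.2],[0.3,0,0,0,0,0,0.2],[0.3,0,0,0,0,0,0.2]],
  ],
)

```text
clock: 18.85
position: [0.4974, 0.3343, 0.1683]
tool_rot: [0.767, 1.567, -0.138]
force: [-4.6, -3.6, 12.2]
grip_width: 0.0325
```

Call:
step_arm(
  targets=[
    [[0.1,0,0,0,0,0,0.2],[0.1,0,0,0,0,0,0.2]],
  ],
)

```text
clock: 19.05
position: [0.4974, 0.3343, 0.1683]
tool_rot: [0.768, 1.566, -0.136]
force: [-6.1, -5.0, 13.0]
grip_width: 0.0324
```

Call:
step_arm(
  targets=[
    [[0,0,0,0,0,0,0.45],[0,0,0,0,0,0,0.6],[0,0,0,0,0,0,0.7],[0,0,0,0,0,0,0.7],[0,0,0,0,0,0,0.7]],
  ],
)

```text
clock: 19.55
position: [0.4974, 0.3343, 0.1683]
tool_rot: [0.789, 1.566, -0.115]
force: [-0.9, 0.7, -0.5]
grip_width: 0.06
```

```bash
python3 look.py w15
python3 - <<'E'
from ik import *
s=bot.observe();print(s['force'],s['grip_width'])
E
```

```text
19.55 [-0.499   0.5903 -0.2785  1.7391  0.212   0.8384 -0.2086] [0.4974 0.3343 0.1683]
[[ 0.0046  0.7863  0.6179]
 [-0.0005  0.6179 -0.7863]
 [-1.      0.0033  0.0033]]
[ 0.3203 -0.     -0.0213  0.5297 -0.     -0.0375  0.4207 -0.     -0.0004
  0.3059] 5.651160592767823e-05 10 [8.0661 7.0398 6.9364 1.7031 1.545  0.8564 0.7995 0.5565 0.4828 0.2513]
[ 0.6655874  -0.03295366  0.26208764] 0.05978808984254192
```

View pics/w15.png

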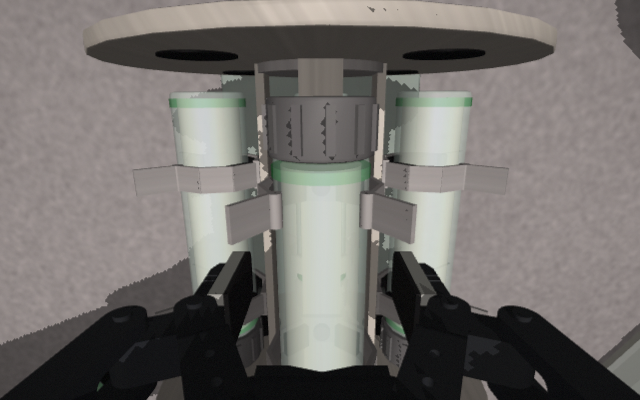

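Released and seated. I retract straight up to the earlier view height and check.

Call:
step_arm(
  targets=[
    [[-1.5,0,0,0,0,0,0.7],[-5,0,0,0,0,0,0.7],[-10,0,0,0,0,0,0.8],[-15,0,0,0,0,0,0.9],[-19,0,0,0,0,0,1],[-19,0,0,0,0,0,1],[-19,0,0,0,0,0,1]],
  ],
)

```text
clock: 20.3
position: [0.4966, 0.3345, 0.36]
tool_rot: [1.009, 1.564, 0.105]
force: [0.3, -0.2, -1.7]
grip_width: 0.0852
```

```bash
python3 look.py w16
python3 - <<'E'
from ik import *
im=cv2.imread('pics/w16.png');cv2.imwrite('pics/w16c.png',cv2.resize(im[60:330,200:450],None,fx=2.2,fy=2.2,interpolation=cv2.INTER_CUBIC))
save('s_end',eyes.grab_frame('scene'));save('t_end',eyes.grab_frame('top'))
E
```

```text
20.3 [-0.4756  0.3992 -0.3096  1.5257  0.1301  1.2314 -0.1391] [0.4966 0.3345 0.36  ]
[[ 0.0064  0.7863  0.6178]
 [ 0.0007  0.6178 -0.7863]
 [-1.      0.0055  0.0034]]
[ 0.3203 -0.     -0.0213  0.5297 -0.     -0.0375  0.4207 -0.     -0.0004
  0.3059] 5.696884887518294e-05 10 [8.305  7.2485 7.1482 1.7091 1.5526 0.8663 0.8102 0.5763 0.5013 0.2611]
```

View pics/w16c.png

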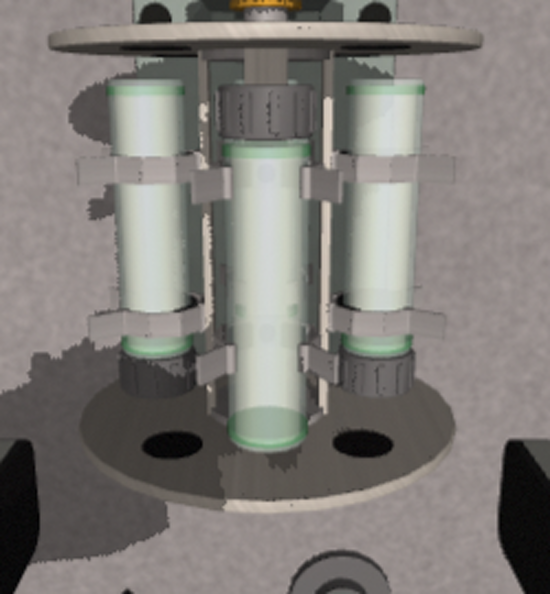

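View pics/s_end.png

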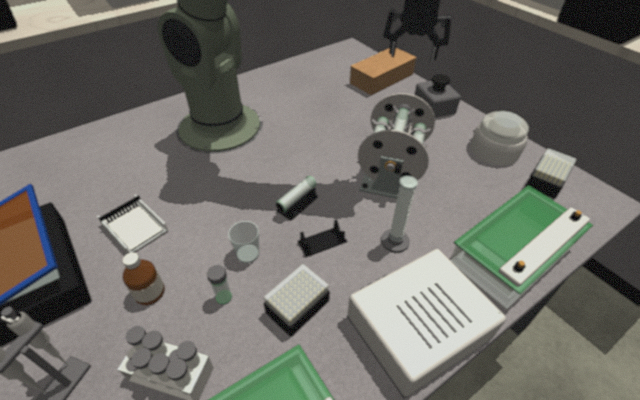

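Run:
```python
from ik import *
np.set_printoptions(precision=4,suppress=True)
c=eyes.get_calibration('wrist');T=np.load('w16.npy')
seat=np.array([.498,.334]);a=np.array([np.cos(np.radians(128.3)),np.sin(np.radians(128.3))]);x=np.array([a[1],-a[0]])
g=lambda u,v:(200+u/2.2,60+v/2.2)
for n,p,z in [('cap bdry',(266,140),.182),('cap end',(266,84),.182),('base disc',(268,428),.163),('base disc if 8mm high',(268,428),.171),('cap bdry if 8 high',(266,140),.19),
  ('far clip L',(210,185),.18),('far clip R',(322,185),.18),('near clip L',(215,365),.18),('near clip R',(320,365),.18)]:
    q=onz(c,*g(*p),z,T)[:2]-seat;print(n,'along %.4f across %.4f'%(q@a,q@x))
for z in (.163,.171,.188): print(z,'cap width px pred', [ (proj(c,np.r_[seat+a*.062+x*.019*k,z],T)) for k in(-1,1)],'meas',200+218/2.2,200+315/2.2)
s=bot.observe();print(s['clock'],s['force'],s['qd'])
```

```text
cap bdry along 0.0518 across -0.0001
cap end along 0.0719 across -0.0000
base disc along -0.0739 across 0.0006
base disc if 8mm high along -0.0702 across 0.0005
cap bdry if 8 high along 0.0524 across -0.0001
far clip L along 0.0349 across -0.0215
far clip R along 0.0348 across 0.0213
near clip L along -0.0380 across -0.0211
near clip R along -0.0382 across 0.0217
0.163 cap width px pred [array([298.8988, 110.1263]), array([342.8846, 110.0373])] meas 299.09090909090907 343.18181818181813
0.171 cap width px pred [array([298.3616, 110.4326]), array([343.478 , 110.3411])] meas 299.09090909090907 343.18181818181813
0.188 cap width px pred [array([297.1231, 111.139 ]), array([344.8462, 111.0417])] meas 299.09090909090907 343.18181818181813
20.45 [-0.2477  0.3514 -1.0115] [-0.0019  0.0064 -0.0007 -0.0006  0.0015 -0.0005  0.0014]
```

Run:
```python
from h import *
bot.job_done();s=bot.observe();print(s['clock'],s['force'])
```

```text
the job is handed in; nothing more can be done
the job is handed in; nothing more can be done
```

The tall bottle is snapped home in both top clips and released, and the job was handed in at about 20.5 s of the 61 s allowed. No verdict was reported.

**What I did:** I gripped the standing bottle from the side with the tool tilted about 33° below horizontal, turned it to lie flat and laid it in the free rest. I re-gripped it from straight above, pressed it into the clips, opened the fingers and backed straight up.

**Last checks:**
- **Snap and seating:** while pressing, the wrist force went from about +5 N to −15 N (the clips pulling the bottle in), then to +13 N, which I read as resting on the saddles.
- **Height:** I worked this out from the arm position, not directly from an image: the bottle centre came to about 163 mm. The cap's width in the wrist view (44.1 px) fits that height (44.0 px predicted). It would be 45.1 px if the bottle were 8 mm high.
- **Position:** it is within about 1 mm of the seat across and 2 mm along, and both clips' leaves sit evenly around it.
- **Other objects:** they look unmoved in the final scene picture, by eye only. The hand is clear, with its tips about 14 cm above the discs.

**Disagreements:** the end-disc edges suggested the seat might be up to 4 mm further along than the clips showed, which is still inside the 14 mm tolerance. My end points on the bottle also gave a length of 146 mm instead of 150 mm.

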